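# Load the slide carrier into the reader's clamshell and turn it over

### The job

Load the grey slide carrier into the open clamshell holder on the reader: hook its tongue under the keeper lip at a tilt, then swing it down so that it lies flat in the tray with the slides up. Close the lid over it, then turn the whole closed holder over until it lies fully home, upside down, on the reading window, with the carrier still shut inside. Let go, and leave the other things on the bench where they are.

Things in the scene. Friction and masses are not known exactly. Their poses are not given: they have to be found in the camera images.
- carrier_mid (a point): centre, half-way up, of the loose slide carrier (0.13 kg +-30%): a grey slab 110 (its x) x 60 (y) x 16 mm (z) with four glass slides on top, lying on the bench at the left, slides up. At its -x end is a tongue 14 mm long, 50 wide, 6 thick, flush with the underside. To be gripped across the 60 mm.
- tongue_tip (a point): middle of the lower edge of the tongue's tip, on the carrier: 69 mm to -x and 8 mm below carrier_mid; axes as the carrier's.
- holder_seat (a point): where carrier_mid must be when seated in the holder's tray, and how its axes must point; moves with the holder. From here: tray floor at z -8 mm; end walls at x -70.5 (keeper) and +56.5 mm; side walls at y +-32 mm, 10 mm high, absent from x -37 to +22 mm, where the floor is 46 mm wide and the fingers may reach 16 mm below its top. Play: 3 mm lengthwise, 2 mm each side.
- keeper_lip (a point): middle of the lower edge of the keeper lip at the tray's -x end; moves with the holder. The lip juts 8 mm from the keeper wall over the floor, this edge 10 mm above the floor; the lip is 4 mm thick and 64 mm wide. The carrier's tongue belongs under it. The opposite end stop is 10 mm high.
- holder (a joint): turn of the whole holder about its axis on the reader: 0 = as at the start, on the reader's +y side, ready for loading; 3.14 = turned right over, upside down on the reading window at the -y side (both are end stops). A stiff hinge (0.65 N m): it stays where it is left.
- holder_hinge (a point): point on the holder's turning axis, 48 mm above the bench, mid-way along the fixed reader (grey base 170 mm in x, 250 in y, 20 tall, black pads to 33 mm). The axis is this point's x; y points to the loading side; its axes do not turn with the holder. A growing holder angle is a right-handed turn about x, up and over from +y to -y.
- holder_handle (a point): middle of the round bar of the tray's loop handle at its free edge, on the -x half: bar 10 mm thick along x, 44 mm clear between the loop's arms, 33 mm clear between bar and tray. At holder = 0 it is 155 mm (y) from the axis and 11.5 mm below it. Axes turn with the holder.
- lid (a joint): angle of the lid to the tray: 0 = shut (end stop), 2.3 to 2.6 at the start = open, leaning back over the other side; 2.7 at most. A stiff hinge (0.4 N m): it stays where it is left, also upside down.
- lid_hinge (a point): point on the lid's hinge axis (along x), 20 mm in y and 11.5 mm in z from the holder's axis; moves with the holder. A growing lid angle is a right-handed turn about x. The shut lid's underside is 18 mm above the tray floor, its top 23 mm.
- lid_handle (a point): middle of the round bar of the lid's loop handle, on the +x half; same sizes as the tray's loop. It is 135 mm from the lid's hinge axis. With the lid shut the two loops lie side by side, this bar 23 mm higher than the tray's. Axes turn with the lid.
- pipette: a white hand pipette, 230 mm long, lying between the robot and the reader; bystander, origin on its underside
- tip_box: a tip box with clear lid, 120 x 85 x 67 mm, at the right; bystander, origin on its underside
- bottle: an upright bottle, 70 mm across, 150 mm tall, beyond the reader to the right; bystander, origin on its underside
- beaker: an open beaker, 72 mm across, 90 mm tall, beyond the carrier; bystander, origin on its underside
- marker: a marker pen 130 mm long and 12 mm thick, lying at the far left; bystander, origin on its underside
- slide_box: a small card box, 82 x 62 x 40 mm, beyond the reader to the left; bystander, origin on its underside
- jar: a capped jar, 64 mm across, 80 mm tall, beyond the reader; bystander, origin on its underside
Mind the look-alikes: they are no part of the job. Of the things that look like the part that bears carrier_mid, the largest one is meant.

How it is judged:
By the outcome, as a careful person would: the job done as asked, in the order asked, and still so for the second after the job is handed in, with the robot touching nothing.
It also fails if it takes over 72 s, if anything falls off the work surface, if the arm or the gripper's body presses on something with over 40 N, if the wrist force passes 120 N, or if a joint passes its speed limit or range.

### The arm

A 6-joint arm with a two-finger parallel gripper is mounted at the origin on the work surface. World frame = base frame: x ahead of the robot, y to its left, z up, the work surface at z = 0. Lengths are in m, angles in rad, forces in N, time in s.
With the tool pointing down it reaches from about 0.35 to 0.875 m from the base axis. Payload 4.2 kg.
Tool frame: the origin (TCP) lies at the very end of the fingers, on their centre line; the grasp point (between the pads) lies 19 mm behind it; z points along the fingers, y is the direction in which the jaws open and shut (so a half turn about z gives the same grasp; the last joint's range is limited). The gripper opens to 87 mm and grips with 3 to 60 N. Pads are 19 mm wide; open, the fingers measure 117 mm over their backs; the gripper's body (75 mm by 190 mm) begins 51 mm behind the grasp point.
Start: joints at [1.44, 0.385, 0.008, 0, -1.194, -0.259], TCP at [0.237, 0.578, 0.223] pointing down, gripper open.
Joint ranges: [-3.14, 3.14], [-1.21, 2.06], [-1.07, 1.41], [-3.16, 2.05], [-2.99, -0.16], [-3.1, 3.1]. Speed limits (rad/s): [2.79, 2.79, 3.14, 3.14, 3.14, 3.14].

### API

Orientations are given as a rotation vector (axis times angle).
In Python, from station import robot gives the robot as it stands. The module is installed in compiled form; this text tells all that it offers.
- The arm moves only by the shell command python3 -m pendant 'ROWS' [FORCE]. ROWS is JSON, a list of rows, each an object of numbers: "x", "y", "z": the shift along the tool's x, y, z in mm; "ax", "ay", "az": the turn, a rotation vector about the tool's x, y, z in rad; "claw": the closure in counts, from 0 (fully open) to 255 (shut). In form: [{"x": .., "y": .., "z": .., "ax": .., "ay": .., "az": .., "claw": ..}, ...]. A call has 1 to 10 rows; each row shifts and turns the pose as measured when the row begins, along the tool's axes as they then stand; what a row does not reach is not made up. A row lasts 1/8 s, in which the tool goes at most 62.5 mm and 10.7 degrees, less where a joint would pass 70% of its speed; a pose out of reach is approached as far as the arm can. A call with a gripper value outside its range is refused whole. The fingers move at their own pace and stop on an object; FORCE is the grip in N (left out, the last holds). Time passes only in rows, so rows that do not move let the fingers close. It gives the time, the measured TCP pose, the force and the opening at its end, in the units of the state.
- robot.observe(): the state, without advancing time (a new reading comes with each control period).
- robot.read_camera(name): name is "side" or "top"; returns the picture (400x640x3 uint8, red, green, blue); there is no depth.
- robot.calibration(name): a dict with "camera_matrix" (3x3 intrinsics, pixels), "origin" and "orientation" of the camera in the world. Camera axes: x right, y down, z forward; pixel columns grow to the right and rows downward; lengths in m; the calibration is good to about 2 mm. A picture is of the moment at which its call begins. calibration takes no time and is no camera call.
- robot.job_done(): hands the job in, once; it reports no verdict.
Trained networks look in the newest picture that a camera, given by its name, has taken for a name from the list of things; names that differ only in an ending like _2 or _b are one class to them, and where a whole thing is asked for, a point or a joint stands for the part that bears it (a point fixed in the world has none). Each returns a list of dicts, best first, with "conf" (0 to 1); they miss things now and then, are a little off and sometimes report something else, mostly with a low value. They report only what shows in the picture. A call takes as long as a camera call. They do not tell look-alikes from the thing itself.
- robot.recognise(camera, thing): "centre" ([x, y, z] in m, in world coordinates, good to about 4 mm: the middle of the surface that is visible of it).
- robot.cut_out(camera, thing): "mask" (400x640 bool, what is visible of it).
The state is a dict: "t": time; "qpos": joint angles; "dq": joint speeds; "joint_torque": joint torques, N m; "position": TCP position; "ee_rot": TCP orientation; "contact_force": force on the tool from outside, world axes, zero at the start; "wrist_torque": the same for the moment, N m; "grip_width": opening from 0.0 (shut) to 1.0 (fully open).
Only numpy, scipy, OpenCV 4.12 (cv2) and the standard library are available. Lean on these libraries where they do the work, as an engineer would, in place of code of your own. Each camera call takes 0.05 s, during which the arm holds its last target. There are 200 camera calls.

## Working session

There is one attempt and no reset: what is moved stays moved. The work goes in short steps, Python scripts to look and compute and a shell command to move; the robot and the scene stay as the last step left them, time stands still between calls to the robot, and variables do not carry over. Pictures are saved under pics/ and viewed, about 8 in all and at most 12, crops included, and the job is handed in when it is done.

```bash
mkdir -p pics; cat > h.py <<'E'
import numpy as np,cv2
from scipy.spatial.transform import Rotation as R
from station import robot
np.set_printoptions(precision=4,suppress=True)
def cal(n):
    c=robot.calibration(n);K=np.array(c["camera_matrix"]);o=np.array(c["origin"]);M=np.array(c["orientation"])
    if M.shape!=(3,3): M=R.from_rotvec(M).as_matrix()
    return K,o,M
def ray(n,uv):
    K,o,M=cal(n);d=M@np.linalg.inv(K)@np.array([uv[0],uv[1],1.]);return o,d/np.linalg.norm(d)
def proj(n,p):
    K,o,M=cal(n);q=K@(M.T@(np.array(p)-o));return q[:2]/q[2]
def onz(n,uv,z):
    o,d=ray(n,uv);return o+d*(z-o[2])/d[2]
def tri(u1,u2):
    (o1,d1),(o2,d2)=ray("side",u1),ray("top",u2)
    A=np.array([d1,-d2]).T;s=np.linalg.lstsq(A,o2-o1,rcond=None)[0]
    a,b=o1+s[0]*d1,o2+s[1]*d2;return (a+b)/2,np.linalg.norm(a-b)
def save(n,f,crop=None,k=1):
    im=robot.read_camera(n)[:,:,::-1]
    if crop: im=im[crop[1]:crop[3],crop[0]:crop[2]]
    im=cv2.resize(im,None,fx=k,fy=k,interpolation=cv2.INTER_CUBIC);cv2.imwrite("pics/"+f,im)
E
python3 - <<'E'
from h import *
for n in("side","top"):
    K,o,M=cal(n);print(n,K,o,M);save(n,n+"0.png")
s=robot.observe();print(s)
for t in("carrier_mid","tongue_tip","holder_seat","keeper_lip","holder_hinge","holder_handle","lid_hinge","lid_handle","holder","lid"):
    for n in("side","top"):
        try: print(t,n,[(np.array(d["centre"]).round(4),round(d["conf"],2)) for d in robot.recognise(n,t)][:4])
        except Exception as e: print(t,n,e)
E
```

```text
side [[447.1742   0.     325.9833]
 [  0.     447.1742 204.2612]
 [  0.       0.       1.    ]] [-0.1046 -0.6699  1.1476] [[ 0.7229 -0.5065  0.47  ]
 [-0.6908 -0.5441  0.4761]
 [ 0.0146 -0.6688 -0.7433]]
top [[477.7875   0.     321.8593]
 [  0.     477.7875 196.9597]
 [  0.       0.       1.    ]] [0.3744 0.0464 1.443 ] [[-0.0138 -0.9901  0.1397]
 [-0.9999  0.0137 -0.0018]
 [-0.0001 -0.1397 -0.9902]]
{'t': 0.1, 'qpos': array([ 1.4396,  0.3855,  0.0068, -0.0004, -1.194 , -0.2586]), 'dq': array([ 0.0016, -0.0029,  0.0024,  0.0023, -0.0008, -0.0006]), 'joint_torque': array([  0.0001, -39.1687,  18.7935,   4.2319,   0.0134,  -0.0001]), 'position': array([0.2373, 0.5776, 0.2216]), 'ee_rot': array([ 3.0802, -0.6083, -0.0004]), 'contact_force': array([-0.7337, -0.2443, -0.5186]), 'wrist_torque': array([ 0.0138, -0.0357,  0.0337]), 'grip_width': 0.9987012664536399}
carrier_mid side [(array([0.31 , 0.379, 0.008]), 0.86), (array([0.4579, 0.3543, 0.0144]), 0.63), (array([0.4235, 0.2256, 0.0106]), 0.57), (array([ 0.4845, -0.4333,  0.0632]), 0.57)]
carrier_mid top [(array([0.4322, 0.2297, 0.0102]
[... 963 characters left out ...]
]), 0.32)]
holder_handle top [(array([ 0.5754, -0.12  ,  0.0936]), 0.6), (array([ 0.5683, -0.0833,  0.0711]), 0.57)]
lid_hinge side [(array([ 0.5624, -0.0572,  0.0466]), 0.6)]
lid_hinge top [(array([ 0.5664, -0.0843,  0.0638]), 0.98), (array([0.4682, 0.3657, 0.0138]), 0.41)]
lid_handle side [(array([ 0.5685, -0.1236,  0.1004]), 0.81)]
lid_handle top [(array([ 0.578 , -0.124 ,  0.0984]), 0.91), (array([0.4722, 0.365 , 0.0139]), 0.62)]
holder side [(array([ 0.5611, -0.0537,  0.0519]), 0.9), (array([ 0.5507, -0.1223,  0.0214]), 0.34)]
holder top [(array([ 0.5703, -0.0848,  0.0629]), 0.73)]
lid side [(array([ 0.5667, -0.1268,  0.0953]), 0.64)]
lid top [(array([ 0.5738, -0.1223,  0.0956]), 0.62)]
```

View pics/side0.png

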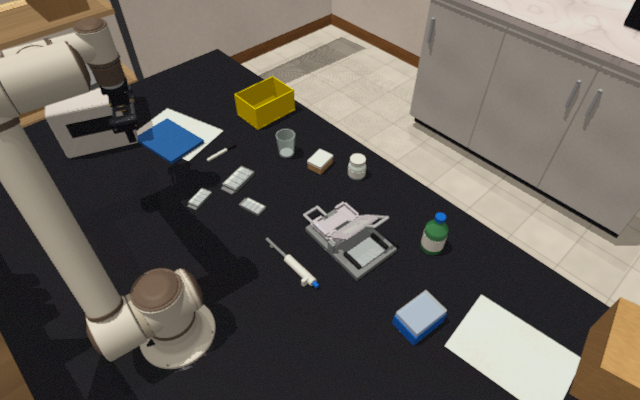

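View pics/top0.png

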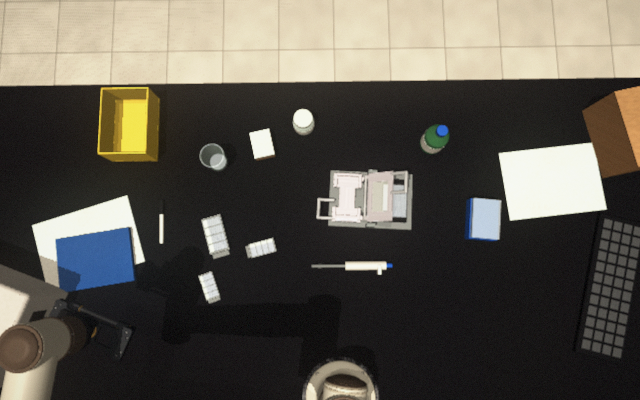

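The side view shows the reader at (350,238) and three carriers at (237,180), (199,198) and (252,205). The top view shows the largest carrier at (216,236) and the open holder at (365,200). I'll zoom in on both.

```bash
python3 - <<'E'
from h import *
T=robot.read_camera("top")[:,:,::-1];S=robot.read_camera("side")[:,:,::-1]
f=lambda im,x,y,w,h,k:cv2.resize(im[y:y+h,x:x+w],None,fx=k,fy=k,interpolation=cv2.INTER_CUBIC)
a=np.hstack([f(T,310,160,110,75,7)[:, :],]);cv2.imwrite("pics/a.png",a)
b=f(S,295,190,110,85,7);cv2.imwrite("pics/b.png",b)
c=np.hstack([f(T,190,205,50,65,8),f(S,215,160,48,65,8)]);cv2.imwrite("pics/c.png",c)
E
```

```text
(no output)
```

View pics/a.png

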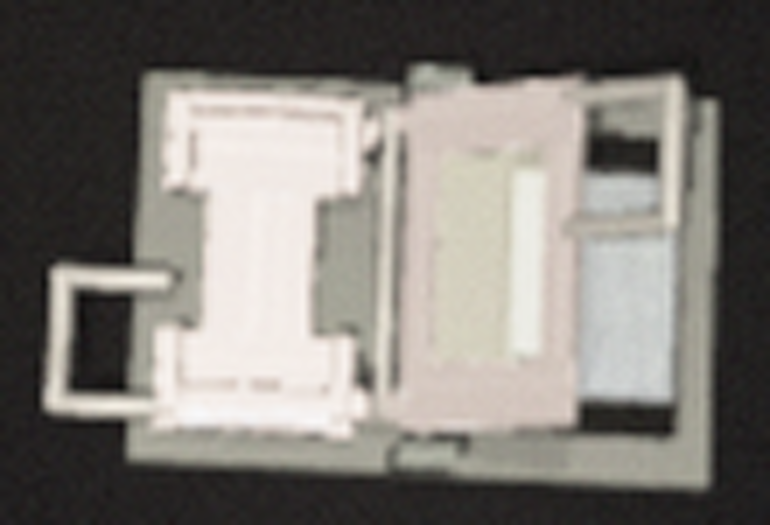

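View pics/b.png

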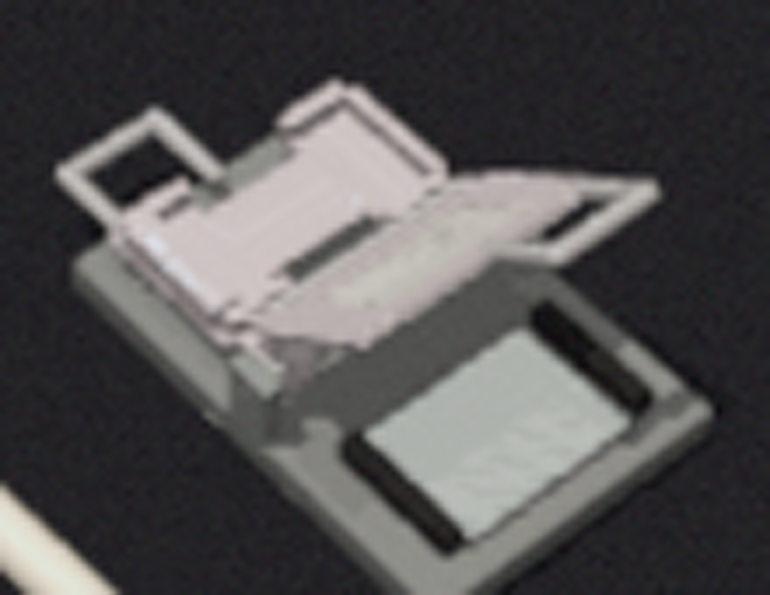

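View pics/c.png

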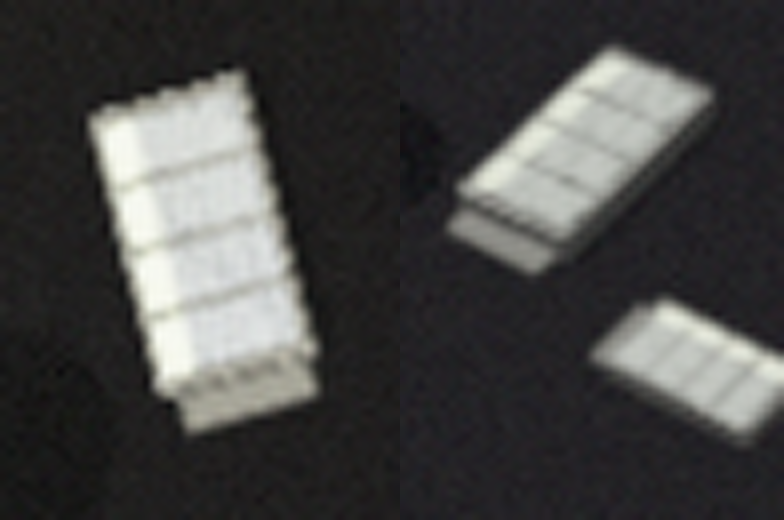

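Crop a: tray at left, notch corners about (205,190), (205,325), (318,195), (318,328), tray loop bar from (62,270) to (57,408), lid bar from (677,80) to (672,228). Crop b shows the same loops at (62,175)-(155,115) and (655,188)-(553,257). Crop c: carrier with its tongue at the lower end, toward the robot.

```bash
python3 - <<'E'
from h import *
m=lambda p,x,y,k:((p[0]+.5)/k-.5+x,(p[1]+.5)/k-.5+y)
a=lambda p:m(p,310,160,7); b=lambda p:m(p,295,190,7); c=lambda p:m(p,190,205,8); d=lambda p:m((p[0]-400,p[1]),215,160,8)
for n,p,q in [("tray bar -x end",(57,408),(62,175)),("tray bar +x end",(62,270),(155,115)),("lid bar +x",(677,80),(655,188)),("lid bar -x",(672,228),(553,257)),
  ("base -y-x",(712,488),(440,592)),("base -y+x",(718,100),(710,410))]:
    print(n,*tri(b(q),a(p)))
print("base z0",[onz("top",a(p),z) for p,z in (((128,462),0),((712,488),0),((718,100),.02),((147,75),.02))])
print("notch",[onz("top",a(p),.039) for p in((205,190),(205,325),(318,195),(318,328))])
print("endstop in, keeper lip in",[onz("top",a(p),z) for p,z in(((190,110),.049),((345,116),.049),((180,383),.053),((345,383),.053))])
print("endstop out,keeper out",[onz("top",a(p),z) for p,z in(((165,90),.049),((370,98),.049),((155,427),.053),((350,435),.053))])
print("carrier top")
for n,p,q in [("+x+y",(92,114),(612,47)),("+x-y",(243,72),(712,97)),("-x+y",(162,392),(460,188)),("-x-y",(316,352),(565,250))]:print(n,*tri(d(q),c(p)),onz("top",c(p),.016))
for n,p,q in [("tong+y",(190,433),(450,228)),("tong-y",(319,393),(535,273))]: print(n,*tri(d(q),c(p)),onz("top",c(p),.003))
for cam in("top","side"):
    for t in("carrier_mid",):
        for r in robot.cut_out(cam,t):
            mk=r["mask"];ys,xs=np.nonzero(mk);print(cam,r["conf"],mk.sum(),xs.mean(),ys.mean())
E
```

```text
tray bar -x end [0.5103 0.0568 0.0405] 0.00024610106615706565
tray bar +x end [0.5683 0.0544 0.0403] 0.0013450685395619613
lid bar +x [ 0.6262 -0.1899  0.1501] 0.0010555248635918007
lid bar -x [ 0.5673 -0.1856  0.1498] 0.0009425046762298895
base -y-x [ 0.4742 -0.2193  0.0355] 0.0028843579982101544
base -y+x [ 0.6417 -0.2304  0.0199] 0.000863876626517476
base z0 [array([0.4903, 0.0267, 0.    ]), array([ 0.4756, -0.2251,  0.    ]), array([ 0.642 , -0.2306,  0.02  ]), array([0.6564, 0.0162, 0.02  ])]
notch [array([ 0.6025, -0.0073,  0.039 ]), array([ 0.5447, -0.0062,  0.039 ]), array([ 0.5997, -0.0553,  0.039 ]), array([ 0.5428, -0.0539,  0.039 ])]
endstop in, keeper lip in [array([ 0.6353, -0.0012,  0.049 ]), array([ 0.6318, -0.0668,  0.049 ]), array([0.5188, 0.0052, 0.053 ]), array([ 0.5178, -0.0637,  0.053 ])]
endstop out,keeper out [array([0.6441, 0.0093, 0.049 ]), array([ 0.6394, -0.0776,  0.049 ]), array([0.5005, 0.016 , 0.053 ]), array([ 0.496 , -0.0652,  0.053 ])]
carrier top
+x+y [0.5147 0.4064 0.0165] 0.00034585009016076213 [0.5146 0.4066 0.016 ]
+x-y [0.5296 0.3508 0.0141] 0.00039038254780985135 [0.5296 0.3503 0.016 ]
-x+y [0.4109 0.3781 0.0167] 0.0005248308230574473 [0.4107 0.3784 0.016 ]
-x-y [0.4255 0.3225 0.0093] 0.0013450974732389345 [0.4247 0.3215 0.016 ]
tong+y [0.3965 0.3689 0.0083] 0.002232049975030151 [0.3957 0.3707 0.003 ]
tong-y [0.4097 0.3221 0.0063] 0.00019242671170558408 [0.4099 0.3227 0.003 ]
top 0.84 891 215.06734006734007 235.28058361391695
top 0.77 393 260.9058524173028 247.3562340966921
top 0.34 445 302.62022471910115 121.5438202247191
side 0.89 507 236.29191321499013 180.07889546351086
side 0.79 266 252.04511278195488 206.51503759398497
```

Measurements agree with the description:
- **Carrier:** mid about (0.470, 0.364), yaw 0.262.
- **Reader:** yaw about -0.056, axis near (0.566, -0.102).
- **Lid:** about 2.42.
- **Seat:** about (0.579, -0.031, 0.047).

Next I'll add a planner helper that prints rows for me to type.

```bash
cat >> h.py <<'E'
YAW=-0.056;HX=np.array([np.cos(YAW),np.sin(YAW),0]);HY=np.array([-np.sin(YAW),np.cos(YAW),0]);HZ=np.array([0,0,1.])
def cur():
    s=robot.observe();return np.array(s["position"]),R.from_rotvec(s["ee_rot"])
def down(yaw,tilt=0,roll=0): # tool x at yaw; tilt=+x end up; roll about tool x
    return R.from_euler('z',yaw)*R.from_euler('x',np.pi)*R.from_euler('y',tilt)*R.from_euler('x',roll)
def plan(poses,p=None,r=None):
    "poses: list of (pos,Rot) consecutive row targets -> rows in tool axes"
    if p is None:p,r=cur()
    for P,Q in poses:
        d=r.inv().apply(np.array(P)-p)*1e3;a=(r.inv()*Q).as_rotvec()
        print(dict(zip(("x","y","z","ax","ay","az"),[*d.round(1),*a.round(4)])),"rot",round(np.degrees(np.linalg.norm(a)),1));p,r=np.array(P),Q
def lin(P,Q,n,p=None,r=None):
    if p is None:p,r=cur()
    v=(r.inv()*Q).as_rotvec()
    return [(p+(np.array(P)-p)*i/n,r*R.from_rotvec(v*i/n)) for i in range(1,n+1)]
def st():
    s=robot.observe();p,r=cur();print("t",round(s["t"],2),"p",p,"F",s["contact_force"],"w",round(s["grip_width"]*87,1))
E
python3 - <<'E'
from h import *
Q=down(.262);g=np.array([.4628,.3624,.0])
plan(lin(g+[0,0,.06],Q,7)); plan(lin(g+[0,0,.003],Q,2,g+[0,0,.06],Q))
E
```

```text
{'x': np.float64(41.5), 'y': np.float64(16.3), 'z': np.float64(23.2), 'ax': np.float64(0.0), 'ay': np.float64(-0.0), 'az': np.float64(-0.0931)} rot 5.3
{'x': np.float64(39.8), 'y': np.float64(20.1), 'z': np.float64(23.2), 'ax': np.float64(0.0), 'ay': np.float64(-0.0), 'az': np.float64(-0.0931)} rot 5.3
{'x': np.float64(37.8), 'y': np.float64(23.7), 'z': np.float64(23.2), 'ax': np.float64(0.0), 'ay': np.float64(-0.0), 'az': np.float64(-0.0931)} rot 5.3
{'x': np.float64(35.4), 'y': np.float64(27.1), 'z': np.float64(23.2), 'ax': np.float64(0.0), 'ay': np.float64(-0.0), 'az': np.float64(-0.0931)} rot 5.3
{'x': np.float64(32.7), 'y': np.float64(30.3), 'z': np.float64(23.2), 'ax': np.float64(0.0), 'ay': np.float64(-0.0), 'az': np.float64(-0.0931)} rot 5.3
{'x': np.float64(29.8), 'y': np.float64(33.2), 'z': np.float64(23.2), 'ax': np.float64(0.0), 'ay': np.float64(-0.0), 'az': np.float64(-0.0931)} rot 5.3
{'x': np.float64(26.6), 'y': np.float64(35.8), 'z': np.float64(23.2), 'ax': np.float64(0.0), 'ay': np.float64(-0.0), 'az': np.float64(-0.0931)} rot 5.3
{'x': np.float64(290.4), 'y': np.float64(113.9), 'z': np.float64(191.0), 'ax': np.float64(0.0001), 'ay': np.float64(-0.0), 'az': np.float64(-0.6518)} rot 37.3
{'x': np.float64(0.0), 'y': np.float64(-0.0), 'z': np.float64(28.5), 'ax': np.float64(0.0), 'ay': np.float64(0.0), 'az': np.float64(0.0)} rot 0.0
```

```bash
sed -i 's/\*d.round(1),\*a.round(4)/*map(float,d.round(1)),*map(float,a.round(4))/; s/def plan(poses,p=None,r=None):/def plan(poses,p=None,r=None):/' h.py
python3 -m pendant '[{"x":41.5,"y":16.3,"z":23.2,"az":-0.093,"claw":0},{"x":39.8,"y":20.1,"z":23.2,"az":-0.093,"claw":0},{"x":37.8,"y":23.7,"z":23.2,"az":-0.093,"claw":0},{"x":35.4,"y":27.1,"z":23.2,"az":-0.093,"claw":0},{"x":32.7,"y":30.3,"z":23.2,"az":-0.093,"claw":0},{"x":29.8,"y":33.2,"z":23.2,"az":-0.093,"claw":0},{"x":26.6,"y":35.8,"z":23.2,"az":-0.093,"claw":0},{"claw":0}]'
python3 - <<'E'
from h import *
Q=down(.262);g=np.array([.4628,.3624,.0])
plan(lin(g+[0,0,.06],Q,1)); st()
E
```

```text
{'x': 290.4, 'y': 113.9, 'z': 162.5, 'ax': 0.0001, 'ay': -0.0, 'az': -0.6518} rot 37.3
t 1.3 p [0.2375 0.5781 0.2225] F [-0.9523 -0.0288  0.1443] w 87.0$[0]: bad value
```

```bash

python3 -m pendant '[{"x":41.5,"y":16.3,"z":23.2,"ax":0,"ay":0,"az":-0.093,"claw":0},{"x":39.8,"y":20.1,"z":23.2,"ax":0,"ay":0,"az":-0.093,"claw":0},{"x":37.8,"y":23.7,"z":23.2,"ax":0,"ay":0,"az":-0.093,"claw":0},{"x":35.4,"y":27.1,"z":23.2,"ax":0,"ay":0,"az":-0.093,"claw":0},{"x":32.7,"y":30.3,"z":23.2,"ax":0,"ay":0,"az":-0.093,"claw":0},{"x":29.8,"y":33.2,"z":23.2,"ax":0,"ay":0,"az":-0.093,"claw":0},{"x":26.6,"y":35.8,"z":23.2,"ax":0,"ay":0,"az":-0.093,"claw":0},{"x":0,"y":0,"z":0,"ax":0,"ay":0,"az":0,"claw":0}]'
python3 - <<'E'
from h import *
Q=down(.262);g=np.array([.4628,.3624,.0])
plan(lin(g+[0,0,.06],Q,1)); st()
E
```

```text
t: 2.3
position: [0.4719, 0.3614, 0.056]
ee_rot: [-3.104, -0.448, -0.004]
contact_force: [-0.4, -0.4, -1.6]
grip_width: 0.996
{'x': -8.4, 'y': -3.6, 'z': -4.0, 'ax': -0.0049, 'ay': -0.003, 'az': 0.0246} rot 1.4
t 2.3 p [0.4719 0.3614 0.056 ] F [-0.3546 -0.401  -1.6159] w 86.6
```

```bash

python3 -m pendant '[{"x":-8.4,"y":-3.6,"z":10,"ax":-0.005,"ay":-0.003,"az":0.025,"claw":0},{"x":0,"y":0,"z":22,"ax":0,"ay":0,"az":0,"claw":0},{"x":0,"y":0,"z":14,"ax":0,"ay":0,"az":0,"claw":0},{"x":0,"y":0,"z":0,"ax":0,"ay":0,"az":0,"claw":0}]'
python3 - <<'E'
from h import *
Q=down(.262);g=np.array([.4628,.3624,.0])
plan(lin(g+[0,0,.003],Q,1)); st()
E
```

```text
t: 2.8
position: [0.4634, 0.3658, 0.0113]
ee_rot: [-3.112, -0.408, -0.007]
contact_force: [0.1, -0.2, 0.1]
grip_width: 1.001
{'x': -1.6, 'y': 3.2, 'z': 8.2, 'ax': -0.0027, 'ay': -0.0049, 'az': -0.0014} rot 0.3
t 2.8 p [0.4634 0.3658 0.0113] F [ 0.1185 -0.2443  0.1059] w 87.1
```

```bash

python3 -m pendant '[{"x":-1.6,"y":3.2,"z":8,"ax":-0.003,"ay":-0.005,"az":0,"claw":0},{"x":0,"y":0,"z":0,"ax":0,"ay":0,"az":0,"claw":110},{"x":0,"y":0,"z":0,"ax":0,"ay":0,"az":0,"claw":110},{"x":0,"y":0,"z":0,"ax":0,"ay":0,"az":0,"claw":110},{"x":0,"y":0,"z":0,"ax":0,"ay":0,"az":0,"claw":110},{"x":0,"y":0,"z":0,"ax":0,"ay":0,"az":0,"claw":110}]' 30
python3 - <<'E'
from h import *
Q=down(.262);g=np.array([.4628,.3624,.0])
plan(lin(g+[0,0,.003],Q,1)); st()
E
```

```text
t: 3.55
position: [0.4636, 0.3639, 0.005]
ee_rot: [-3.112, -0.409, -0.005]
contact_force: [0.5, 0.8, -1.1]
grip_width: 0.685
{'x': -1.2, 'y': 1.2, 'z': 2.0, 'ax': -0.0022, 'ay': -0.0034, 'az': -0.0008} rot 0.2
t 3.55 p [0.4636 0.3639 0.005 ] F [ 0.5347  0.8092 -1.1082] w 59.6
```

```bash
cat >> h.py <<'E'
SEAT=np.array([.5787,-.031,.047]);TC=np.array([.0627,0,.005])
def tcp(tx,tz,th,dy=0): # tongue tip at seat-x tx (mm), tz mm above floor, tilt th
    tip=SEAT+HX*tx/1e3+HY*dy/1e3+HZ*(-.008+tz/1e3);c,s=np.cos(th),np.sin(th)
    return tip+HX*(TC[0]*c-TC[2]*s)+HZ*(TC[0]*s+TC[2]*c),down(YAW,th)
E
python3 - <<'E'
from h import *
p,r=cur();u=p+[0,0,.125]
P,Q=tcp(-57,45,.262);print(P)
plan(lin(P,Q,9,u,r),u,r)
E
```

```text
[ 0.581  -0.0311  0.1051]
{'x': 1.3, 'y': 45.8, 'z': 2.7, 'ax': -0.0049, 'ay': 0.0285, 'az': 0.035} rot 2.6
{'x': 2.8, 'y': 45.7, 'z': 3.0, 'ax': -0.0049, 'ay': 0.0285, 'az': 0.035} rot 2.6
{'x': 4.3, 'y': 45.5, 'z': 3.3, 'ax': -0.0049, 'ay': 0.0285, 'az': 0.035} rot 2.6
{'x': 5.8, 'y': 45.4, 'z': 3.7, 'ax': -0.0049, 'ay': 0.0285, 'az': 0.035} rot 2.6
{'x': 7.2, 'y': 45.1, 'z': 4.1, 'ax': -0.0049, 'ay': 0.0285, 'az': 0.035} rot 2.6
{'x': 8.7, 'y': 44.8, 'z': 4.5, 'ax': -0.0049, 'ay': 0.0285, 'az': 0.035} rot 2.6
{'x': 10.1, 'y': 44.5, 'z': 5.0, 'ax': -0.0049, 'ay': 0.0285, 'az': 0.035} rot 2.6
{'x': 11.5, 'y': 44.1, 'z': 5.5, 'ax': -0.0049, 'ay': 0.0285, 'az': 0.035} rot 2.6
{'x': 12.9, 'y': 43.6, 'z': 6.1, 'ax': -0.0049, 'ay': 0.0285, 'az': 0.035} rot 2.6
```

```bash

python3 -m pendant '[{"x":0,"y":0,"z":-30,"ax":0,"ay":0,"az":0,"claw":110},{"x":0,"y":0,"z":-50,"ax":0,"ay":0,"az":0,"claw":110},{"x":0,"y":0,"z":-50,"ax":0,"ay":0,"az":0,"claw":110},{"x":1,"y":30,"z":0,"ax":-0.005,"ay":0.0285,"az":0.035,"claw":110},{"x":3,"y":46,"z":1,"ax":-0.005,"ay":0.0285,"az":0.035,"claw":110},{"x":4,"y":46,"z":2,"ax":-0.005,"ay":0.0285,"az":0.035,"claw":110},{"x":6,"y":45,"z":3,"ax":-0.005,"ay":0.0285,"az":0.035,"claw":110},{"x":7,"y":45,"z":3,"ax":-0.005,"ay":0.0285,"az":0.035,"claw":110},{"x":9,"y":45,"z":4,"ax":-0.005,"ay":0.0285,"az":0.035,"claw":110},{"x":10,"y":44,"z":4,"ax":-0.005,"ay":0.0285,"az":0.035,"claw":110}]' 35
python3 - <<'E'
from h import *
P,Q=tcp(-57,45,.262);plan(lin(P,Q,3)); st()
E
```

```text
t: 4.8
position: [0.5486, 0.064, 0.1274]
ee_rot: [3.117, 0.017, 0.323]
contact_force: [0.5, 0.2, -1.6]
grip_width: 0.682
{'x': 8.6, 'y': 31.7, 'z': 9.7, 'ax': -0.0021, 'ay': 0.0183, 'az': 0.0222} rot 1.7
{'x': 9.2, 'y': 31.5, 'z': 10.0, 'ax': -0.0021, 'ay': 0.0183, 'az': 0.0222} rot 1.7
{'x': 9.7, 'y': 31.3, 'z': 10.2, 'ax': -0.0021, 'ay': 0.0183, 'az': 0.0222} rot 1.7
t 4.8 p [0.5486 0.064  0.1274] F [ 0.5149  0.2216 -1.6252] w 59.3
```

```bash

python3 -m pendant '[{"x":8.6,"y":31.7,"z":5,"ax":-0.002,"ay":0.018,"az":0.022,"claw":110},{"x":9.2,"y":31.5,"z":5,"ax":-0.002,"ay":0.018,"az":0.022,"claw":110},{"x":9.7,"y":25,"z":5,"ax":-0.002,"ay":0.018,"az":0.022,"claw":110},{"x":0,"y":0,"z":0,"ax":0,"ay":0,"az":0,"claw":110},{"x":0,"y":0,"z":0,"ax":0,"ay":0,"az":0,"claw":110}]'
python3 - <<'E'
from h import *
P,Q=tcp(-57,45,.262);plan(lin(P,Q,1)); st()
f=lambda im,x,y,w,h,k:cv2.resize(im[y:y+h,x:x+w],None,fx=k,fy=k,interpolation=cv2.INTER_CUBIC)
T=robot.read_camera("top")[:,:,::-1];S=robot.read_camera("side")[:,:,::-1]
cv2.imwrite("pics/d.png",np.hstack([f(T,310,150,66,100,6),f(S,280,150,66,100,6)]));cv2.imwrite("pics/T1.png",T);cv2.imwrite("pics/S1.png",S)
p,r=cur();M=np.array
# predicted tongue corners
for y in(-25,25):
    q=p+r.apply(M([-TC[0],-y/1e3,TC[2]]));print(y,q,proj("top",q),proj("side",q))
E
```

```text
t: 5.42
position: [0.5751, -0.0314, 0.1175]
ee_rot: [3.105, -0.099, 0.401]
contact_force: [-0.4, 0.4, -1.1]
grip_width: 0.682
{'x': 2.5, 'y': -0.7, 'z': 13.5, 'ax': 0.003, 'ay': 0.0051, 'az': -0.0071} rot 0.5
t 5.42 p [ 0.5751 -0.0314  0.1175] F [-0.394   0.3885 -1.1305] w 59.3
-25 [ 0.5144 -0.0522  0.0969] [356.0123 213.9382] [327.7341 221.6499]
25 [ 0.5175 -0.0022  0.0968] [338.3678 213.0819] [317.3497 212.1081]
```

View pics/d.png

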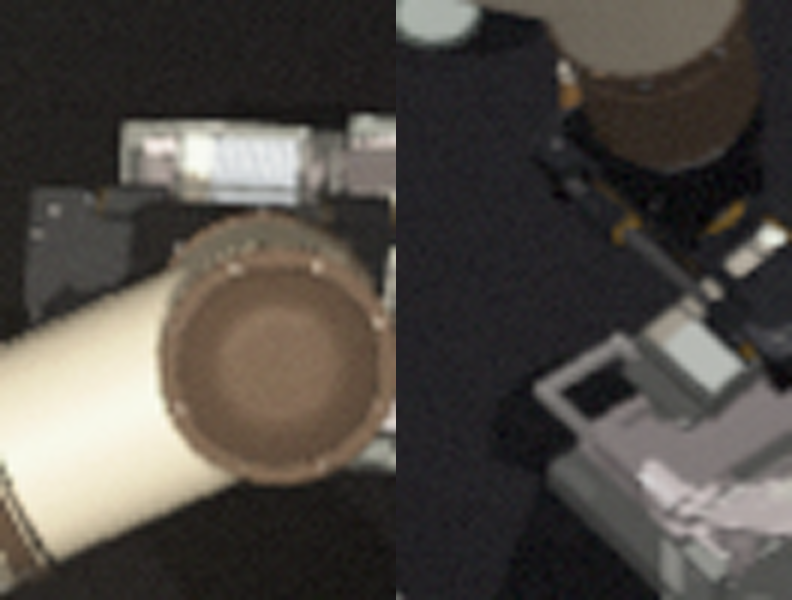

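The top view is mostly hidden by the arm. In the side view the tongue tip edge runs about (622,375)-(697,418) in the crop, near the prediction. I'll overlay the predicted model to refine this.

```bash
cat >> h.py <<'E'
def overlay(n,im,x,y,w,h,k,segs):
    o=cv2.resize(im[y:y+h,x:x+w],None,fx=k,fy=k,interpolation=cv2.INTER_CUBIC)
    for a,b,c in segs:
        q=[tuple(int(v) for v in ((proj(n,t)-[x,y]+.5)*k)) for t in(a,b)];cv2.line(o,q[0],q[1],c,1)
    return o
def hol(*v): return SEAT+HX*v[0]/1e3+HY*v[1]/1e3+HZ*v[2]/1e3
def holsegs():
    G=(0,200,0);s=[(hol(-62.5,-32,2),hol(-62.5,32,2),(255,0,255)),(hol(-62.5,-32,6),hol(-62.5,32,6),(255,0,255)),(hol(56.5,-32,2),hol(56.5,32,2),(255,0,0))]
    for y in(-32,32): s+=[(hol(-37,y,2),hol(-70,y,2),G),(hol(22,y,2),hol(56.5,y,2),G)]
    for y in(-23,23): s+=[(hol(-37,y,-8),hol(22,y,-8),(0,0,255))]
    return s
def carsegs():
    p,r=cur();c=lambda x,y,z:p+r.apply([x/1e3-(TC[0]-.069),-y/1e3,-(z+8)/1e3+TC[2]])
    Y=(0,255,255);s=[]
    for z in(-8,-2): s+=[(c(-69,-25,z),c(-69,25,z),Y)]
    for y in(-25,25): s+=[(c(-69,y,-2),c(-55,y,-2),Y)]
    s+=[(c(-55,-30,8),c(-55,30,8),Y),(c(-55,-30,-8),c(-55,-30,8),Y),(c(-55,-30,-8),c(20,-30,-8),Y)]
    return s
E
python3 - <<'E'
from h import *
T=cv2.imread("pics/T1.png");S=cv2.imread("pics/S1.png")
S0=cv2.imread("pics/side0.png");T0=cv2.imread("pics/top0.png")
a=overlay("side",S,300,190,50,50,8,holsegs()+carsegs());b=overlay("top",T0,325,165,50,62,8,holsegs());c=overlay("side",S0,300,195,62,50,8,holsegs())
o=np.zeros((600,800,3),np.uint8);o[:400,:400]=a;o[:496,400:]=b;cv2.imwrite("pics/e.png",o);cv2.imwrite("pics/f.png",c)
E
```

```text
(no output)
```

View pics/e.png

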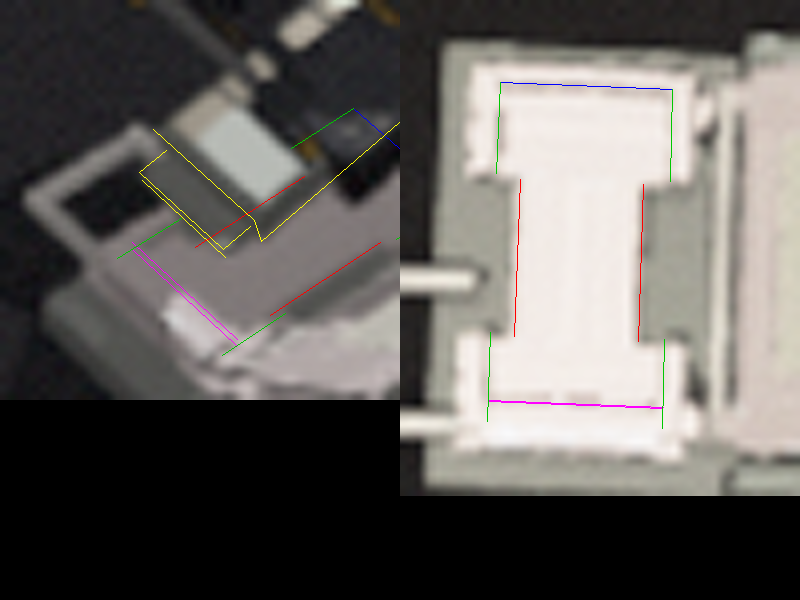

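View pics/f.png

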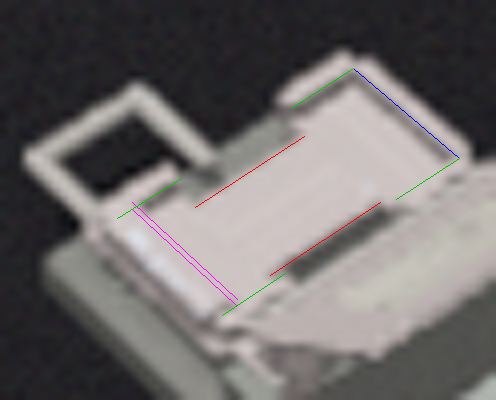

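The model fits both views to within about 1 px, with a small shift toward +y. I'll update the seat to (0.5792, -0.0298), descend, and feel for the floor.

```bash
sed -i 's/SEAT=np.array.*;TC/SEAT=np.array([.5792,-.0298,.047]);TC/' h.py
python3 - <<'E'
from h import *
plan(lin(*tcp(-57,4,.262),3))
E
```

```text
{'x': -2.5, 'y': -0.5, 'z': 17.8, 'ax': 0.0009, 'ay': 0.0016, 'az': -0.0021} rot 0.2
{'x': -2.6, 'y': -0.5, 'z': 17.8, 'ax': 0.0009, 'ay': 0.0016, 'az': -0.0021} rot 0.2
{'x': -2.6, 'y': -0.5, 'z': 17.8, 'ax': 0.0009, 'ay': 0.0016, 'az': -0.0021} rot 0.2
```

```bash

python3 -m pendant '[{"x":2.5,"y":-1.5,"z":13,"ax":0.003,"ay":0.005,"az":-0.007,"claw":110},{"x":-4,"y":0,"z":16,"ax":0,"ay":0,"az":0,"claw":110},{"x":-4,"y":0,"z":14,"ax":0,"ay":0,"az":0,"claw":110},{"x":0,"y":0,"z":0,"ax":0,"ay":0,"az":0,"claw":110}]'
python3 - <<'E'
from h import *
st();plan(lin(*tcp(-57,4,.262),1))
plan(lin(*tcp(-57,0,.262),1))
E
```

```text
t: 6.02
position: [0.5819, -0.0267, 0.072]
ee_rot: [3.108, -0.077, 0.41]
contact_force: [0.7, -0.2, -1.1]
grip_width: 0.688
t 6.03 p [ 0.5819 -0.0267  0.072 ] F [ 0.688  -0.2401 -1.0854] w 59.8
{'x': -2.3, 'y': 3.3, 'z': 7.5, 'ax': -0.0022, 'ay': -0.0006, 'az': 0.0064} rot 0.4
{'x': -3.4, 'y': 3.3, 'z': 11.4, 'ax': -0.0022, 'ay': -0.0006, 'az': 0.0064} rot 0.4
```

```bash

python3 -m pendant '[{"x":-1.5,"y":3.3,"z":3,"ax":-0.002,"ay":0,"az":0.006,"claw":110},{"x":-0.5,"y":0,"z":3,"ax":0,"ay":0,"az":0,"claw":110},{"x":0,"y":0,"z":0,"ax":0,"ay":0,"az":0,"claw":110}]'
python3 - <<'E'
from h import *
st();plan(lin(*tcp(-57,0,.262),1))
E
```

```text
t: 6.4
position: [0.5824, -0.0294, 0.0661]
ee_rot: [3.106, -0.085, 0.413]
contact_force: [0.5, -0.6, -1.4]
grip_width: 0.683
t 6.4 p [ 0.5824 -0.0294  0.0661] F [ 0.4516 -0.6123 -1.3989] w 59.4
{'x': -2.4, 'y': 0.6, 'z': 5.6, 'ax': -0.0009, 'ay': -0.0026, 'az': 0.0013} rot 0.2
```

```bash

python3 -m pendant '[{"x":-1.5,"y":0.6,"z":3.5,"ax":-0.001,"ay":-0.003,"az":0.001,"claw":110},{"x":0,"y":0,"z":0,"ax":0,"ay":0,"az":0,"claw":110}]'
python3 -m pendant '[{"x":-0.7,"y":0,"z":2.5,"ax":0,"ay":0,"az":0,"claw":110},{"x":0,"y":0,"z":0,"ax":0,"ay":0,"az":0,"claw":110}]'
python3 - <<'E'
from h import *
st();plan(lin(*tcp(-57,0,.262),1))
E
```

```text
t: 6.65
position: [0.5821, -0.0299, 0.0626]
ee_rot: [3.106, -0.087, 0.41]
contact_force: [-0.5, 0.1, -2.1]
grip_width: 0.686
t: 6.9
position: [0.5822, -0.0299, 0.0601]
ee_rot: [3.106, -0.087, 0.411]
contact_force: [0.5, -0.2, -1.9]
grip_width: 0.685
t 6.9 p [ 0.5822 -0.0299  0.0601] F [ 0.532  -0.1981 -1.8732] w 59.6
{'x': -0.7, 'y': 0.0, 'z': -0.2, 'ax': -0.0003, 'ay': -0.0009, 'az': 0.0} rot 0.1
```

```bash

python3 -m pendant '[{"x":-0.5,"y":0,"z":2,"ax":0,"ay":0,"az":0,"claw":110},{"x":0,"y":0,"z":0,"ax":0,"ay":0,"az":0,"claw":110}]'
python3 -m pendant '[{"x":-0.5,"y":0,"z":2,"ax":0,"ay":0,"az":0,"claw":110},{"x":0,"y":0,"z":0,"ax":0,"ay":0,"az":0,"claw":110}]'
python3 - <<'E'
from h import *
st();plan(lin(*tcp(-57,0,.262),1))
E
```

```text
t: 7.15
position: [0.5829, -0.0298, 0.0588]
ee_rot: [3.106, -0.086, 0.413]
contact_force: [-0.6, 0.3, 1.9]
grip_width: 0.682
t: 7.4
position: [0.5835, -0.0299, 0.0575]
ee_rot: [3.106, -0.086, 0.415]
contact_force: [-1.5, -1.2, 1.9]
grip_width: 0.686
t 7.4 p [ 0.5835 -0.0299  0.0575] F [-1.4897 -1.2426  1.8914] w 59.7
{'x': -1.3, 'y': 0.1, 'z': -3.0, 'ax': -0.0005, 'ay': -0.0039, 'az': 0.0007} rot 0.2
```

```bash

python3 -m pendant '[{"x":0.2,"y":0,"z":-2,"ax":0,"ay":-0.004,"az":0,"claw":110},{"x":-5.5,"y":0,"z":-1.5,"ax":0,"ay":0,"az":0,"claw":110},{"x":-4.5,"y":0,"z":-1.2,"ax":0,"ay":0,"az":0,"claw":110},{"x":0,"y":0,"z":0,"ax":0,"ay":0,"az":0,"claw":110}]'
python3 - <<'E'
from h import *
st();plan(lin(*tcp(-69.5,0,.262),1))
E
```

```text
t: 7.9
position: [0.5707, -0.0294, 0.0581]
ee_rot: [3.107, -0.087, 0.404]
contact_force: [-0.3, -0.0, -1.3]
grip_width: 0.689
t 7.9 p [ 0.5707 -0.0294  0.0581] F [-0.2897 -0.0472 -1.3291] w 59.9
{'x': -1.2, 'y': -0.0, 'z': -2.4, 'ax': -0.0002, 'ay': 0.0033, 'az': -0.0001} rot 0.2
```

```bash

python3 -m pendant '[{"x":-1.9,"y":0,"z":-0.6,"ax":0,"ay":0,"az":0,"claw":110},{"x":0,"y":0,"z":0,"ax":0,"ay":0,"az":0,"claw":110}]'
python3 -m pendant '[{"x":-1.9,"y":0,"z":-0.6,"ax":0,"ay":0,"az":0,"claw":110},{"x":0,"y":0,"z":0,"ax":0,"ay":0,"az":0,"claw":110}]'
python3 - <<'E'
from h import *
st();plan(lin(*tcp(-69.5,0,.262),1))
f=lambda im,x,y,w,h,k:cv2.resize(im[y:y+h,x:x+w],None,fx=k,fy=k,interpolation=cv2.INTER_CUBIC)
S=robot.read_camera("side")[:,:,::-1];cv2.imwrite("pics/S2.png",S);cv2.imwrite("pics/g.png",f(S,290,175,75,65,8))
E
```

```text
t: 8.15
position: [0.5698, -0.0289, 0.0587]
ee_rot: [3.107, -0.086, 0.408]
contact_force: [0.2, -0.4, -2.4]
grip_width: 0.685
t: 8.4
position: [0.5696, -0.0285, 0.0596]
ee_rot: [3.108, -0.085, 0.414]
contact_force: [0.8, 0.8, -1.6]
grip_width: 0.682
t 8.4 p [ 0.5696 -0.0285  0.0596] F [ 0.7679  0.773  -1.5542] w 59.3
{'x': -0.5, 'y': 0.8, 'z': -0.6, 'ax': -0.0022, 'ay': -0.0029, 'az': 0.0012} rot 0.2
```

View pics/g.png

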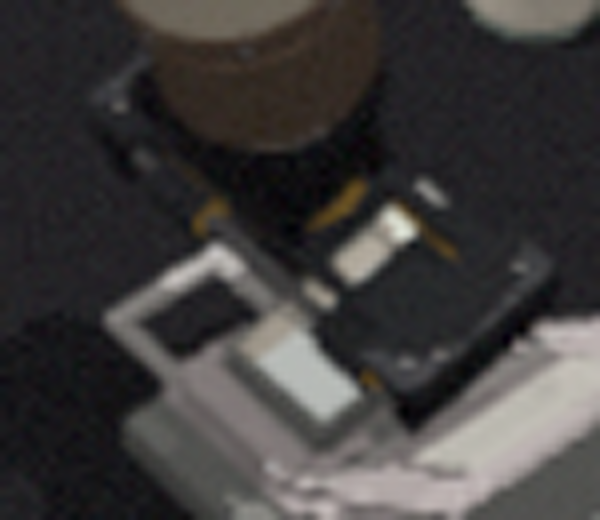

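The side view shows the carrier's end face against the keeper, the tongue hidden under the lip and light contact along x. Next I'll swing down about the tip.

```bash

python3 - <<'E'
from h import *
plan([tcp(-69.3,-.3,t) for t in(.2,.14,.08,.03)])
E
```

```text
{'x': -0.1, 'y': 0.8, 'z': 3.6, 'ax': -0.0022, 'ay': -0.0647, 'az': 0.0012} rot 3.7
{'x': 0.2, 'y': -0.0, 'z': 3.8, 'ax': -0.0, 'ay': -0.06, 'az': 0.0} rot 3.4
{'x': 0.2, 'y': -0.0, 'z': 3.8, 'ax': 0.0, 'ay': -0.06, 'az': -0.0} rot 3.4
{'x': 0.2, 'y': 0.0, 'z': 3.1, 'ax': 0.0, 'ay': -0.05, 'az': -0.0} rot 2.9
```

```bash

python3 -m pendant '[{"x":0,"y":0.8,"z":3.5,"ax":-0.002,"ay":-0.065,"az":0.001,"claw":110},{"x":0.2,"y":0,"z":3.8,"ax":0,"ay":-0.06,"az":0,"claw":110},{"x":0,"y":0,"z":0,"ax":0,"ay":0,"az":0,"claw":110}]'
python3 - <<'E'
from h import *
st();plan([tcp(-69.3,-.3,t) for t in(.14,.08,.03)])
E
```

```text
t: 8.82
position: [0.5716, -0.0287, 0.0527]
ee_rot: [3.131, -0.087, 0.216]
contact_force: [-0.3, -0.5, -1.4]
grip_width: 0.686
t 8.82 p [ 0.5716 -0.0287  0.0527] F [-0.2763 -0.4731 -1.3532] w 59.7
{'x': -0.3, 'y': 0.6, 'z': 0.2, 'ax': -0.0015, 'ay': 0.0024, 'az': 0.0006} rot 0.2
{'x': 0.2, 'y': -0.0, 'z': 3.8, 'ax': 0.0, 'ay': -0.06, 'az': -0.0} rot 3.4
{'x': 0.2, 'y': 0.0, 'z': 3.1, 'ax': 0.0, 'ay': -0.05, 'az': -0.0} rot 2.9
```

```bash

python3 -m pendant '[{"x":0,"y":0.6,"z":4,"ax":-0.002,"ay":-0.058,"az":0.001,"claw":110},{"x":0.2,"y":0,"z":3.1,"ax":0,"ay":-0.05,"az":0,"claw":110},{"x":0,"y":0,"z":0,"ax":0,"ay":0,"az":0,"claw":110}]'
python3 - <<'E'
from h import *
st();plan([tcp(-69.3,-.3,t) for t in(.03,0)])
E
```

```text
t: 9.2
position: [0.5712, -0.0294, 0.0453]
ee_rot: [3.138, -0.09, 0.046]
contact_force: [3.6, -0.5, -1.8]
grip_width: 0.684
t 9.2 p [ 0.5712 -0.0294  0.0453] F [ 3.5837 -0.5345 -1.7872] w 59.5
{'x': 1.2, 'y': -0.1, 'z': -0.3, 'ax': 0.001, 'ay': 0.0006, 'az': -0.0011} rot 0.1
{'x': 0.1, 'y': -0.0, 'z': 1.9, 'ax': 0.0, 'ay': -0.03, 'az': -0.0} rot 1.7
```

```bash

python3 -m pendant '[{"x":1.2,"y":0,"z":0.8,"ax":0,"ay":-0.015,"az":-0.001,"claw":110},{"x":0.4,"y":0,"z":1.2,"ax":0,"ay":-0.015,"az":0,"claw":110},{"x":0,"y":0,"z":0,"ax":0,"ay":0,"az":0,"claw":110}]'
python3 - <<'E'
from h import *
st();plan([tcp(-69,0,t) for t in(0,)])
E
```

```text
t: 9.57
position: [0.5714, -0.0296, 0.0446]
ee_rot: [3.139, -0.087, -0.002]
contact_force: [0.2, -0.1, 1.2]
grip_width: 0.683
t 9.57 p [ 0.5714 -0.0296  0.0446] F [ 0.2343 -0.1227  1.225 ] w 59.4
{'x': 1.5, 'y': -0.3, 'z': 0.6, 'ax': 0.0017, 'ay': 0.0014, 'az': 0.0006} rot 0.1
```

```bash

python3 -m pendant '[{"x":0,"y":0,"z":1.5,"ax":0,"ay":0,"az":0,"claw":110},{"x":0,"y":0,"z":0,"ax":0,"ay":0,"az":0,"claw":110}]'
python3 -m pendant '[{"x":0,"y":0,"z":1.5,"ax":0,"ay":0,"az":0,"claw":110},{"x":0,"y":0,"z":0,"ax":0,"ay":0,"az":0,"claw":110}]'
python3 - <<'E'
from h import *
st();s=robot.observe();print(s["wrist_torque"])
S=robot.read_camera("side")[:,:,::-1];cv2.imwrite("pics/S3.png",S)
E
```

```text
t: 9.82
position: [0.5714, -0.0296, 0.0444]
ee_rot: [3.139, -0.086, -0.0]
contact_force: [0.0, -0.3, 0.4]
grip_width: 0.681
t: 10.07
position: [0.5714, -0.0297, 0.0443]
ee_rot: [3.139, -0.086, 0.001]
contact_force: [-1.3, 0.6, 1.6]
grip_width: 0.684
t 10.07 p [ 0.5714 -0.0297  0.0443] F [-1.2778  0.6365  1.6348] w 59.5
[ 0.0631 -0.1065  0.0007]
```

Contact at TCP z 0.0443 puts the underside at about 0.039, which is the floor. I'll release by a small opening and lift.

```bash

python3 -m pendant '[{"x":0,"y":0,"z":-1,"ax":0,"ay":0,"az":0,"claw":66},{"x":0,"y":0,"z":0,"ax":0,"ay":0,"az":0,"claw":66},{"x":0,"y":0,"z":0,"ax":0,"ay":0,"az":0,"claw":66},{"x":0,"y":0,"z":0,"ax":0,"ay":0,"az":0,"claw":66}]'
python3 -m pendant '[{"x":0,"y":0,"z":-8,"ax":0,"ay":0,"az":0,"claw":66},{"x":0,"y":0,"z":-20,"ax":0,"ay":0,"az":0,"claw":66},{"x":0,"y":0,"z":-40,"ax":0,"ay":0,"az":0,"claw":66},{"x":0,"y":0,"z":-60,"ax":0,"ay":0,"az":0,"claw":66},{"x":0,"y":0,"z":-60,"ax":0,"ay":0,"az":0,"claw":66},{"x":-20,"y":-50,"z":0,"ax":0,"ay":0,"az":0,"claw":173},{"x":-30,"y":-50,"z":0,"ax":0,"ay":0,"az":0,"claw":173},{"x":-30,"y":-50,"z":0,"ax":0,"ay":0,"az":0,"claw":173},{"x":0,"y":0,"z":0,"ax":0,"ay":0,"az":0,"claw":173}]'
python3 - <<'E'
from h import *
st();s=robot.observe()
T=robot.read_camera("top")[:,:,::-1];S=robot.read_camera("side")[:,:,::-1];cv2.imwrite("pics/S4.png",S);cv2.imwrite("pics/T4.png",T)
f=lambda im,x,y,w,h,k:cv2.resize(im[y:y+h,x:x+w],None,fx=k,fy=k,interpolation=cv2.INTER_CUBIC)
cv2.imwrite("pics/h.png",np.hstack([f(T,325,160,65,75,6),f(S,295,185,65,75,6)]))
E
```

```text
t: 10.62
position: [0.57, -0.03, 0.0434]
ee_rot: [3.138, -0.087, -0.005]
contact_force: [-0.0, 0.2, 0.7]
grip_width: 0.738
t: 11.75
position: [0.4984, 0.1285, 0.2427]
ee_rot: [-3.139, 0.091, -0.005]
contact_force: [1.4, 0.0, 0.5]
grip_width: 0.379
t 11.75 p [0.4984 0.1285 0.2427] F [1.4262 0.0357 0.5296] w 32.9
```

View pics/h.png

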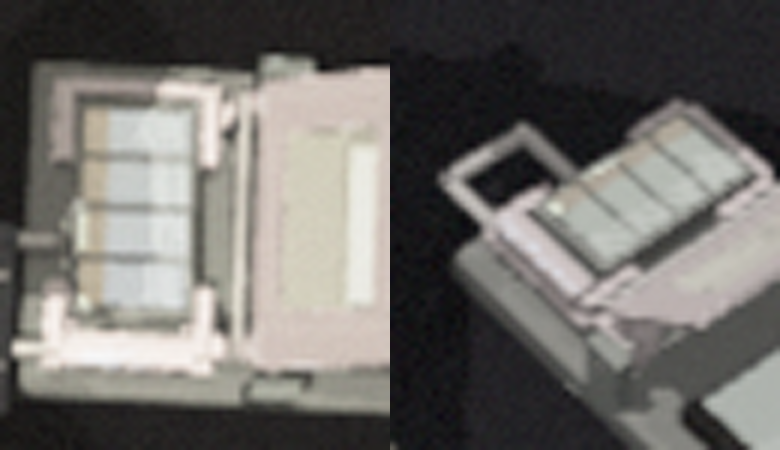

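The carrier lies flat between the walls, slides up, with its tongue under the keeper (top crop: slides at (78-195, 95-310)). The lid bar comes next.

```bash
cat >> h.py <<'E'
HG=np.array([.5662,-.1012,.048]);LB=.0355
def lidbar(a,x=LB): return HG+HX*x+HY*(.020+.135*np.cos(a))+HZ*(.0115+.135*np.sin(a))
def traybar(h,x=-LB):
    y,z=.155,-.0115;return HG+HX*x+HY*(y*np.cos(h)-z*np.sin(h))+HZ*(y*np.sin(h)+z*np.cos(h))
def tool(bar,roll=0,depth=.015): # roll: tool leaned about holder x by roll (right-handed)
    Q=R.from_rotvec(HX*roll)*down(YAW);return bar+Q.apply([0,0,depth]),Q
E
python3 - <<'E'
from h import *
print(lidbar(2.44),traybar(0))
P,Q=tool(np.array([.597,-.187,.146]));print(P)
plan(lin(P+[0,0,.08],Q,6))
E
```

```text
[ 0.597  -0.1862  0.1466] [0.5394 0.0555 0.0365]
[ 0.597 -0.187  0.131]
{'x': 19.4, 'y': 51.1, 'z': 5.3, 'ax': -0.0001, 'ay': -0.0005, 'az': -0.0009} rot 0.1
{'x': 19.3, 'y': 51.1, 'z': 5.3, 'ax': -0.0001, 'ay': -0.0005, 'az': -0.0009} rot 0.1
{'x': 19.3, 'y': 51.2, 'z': 5.3, 'ax': -0.0001, 'ay': -0.0005, 'az': -0.0009} rot 0.1
{'x': 19.3, 'y': 51.2, 'z': 5.3, 'ax': -0.0001, 'ay': -0.0005, 'az': -0.0009} rot 0.1
{'x': 19.2, 'y': 51.2, 'z': 5.3, 'ax': -0.0001, 'ay': -0.0005, 'az': -0.0009} rot 0.1
{'x': 19.2, 'y': 51.2, 'z': 5.2, 'ax': -0.0001, 'ay': -0.0005, 'az': -0.0009} rot 0.1
```

```bash

python3 -m pendant '[{"x":19,"y":51,"z":0,"ax":0,"ay":0,"az":0,"claw":173},{"x":19,"y":51,"z":5,"ax":0,"ay":0,"az":0,"claw":173},{"x":19,"y":51,"z":5,"ax":0,"ay":0,"az":0,"claw":173},{"x":19,"y":51,"z":5,"ax":0,"ay":0,"az":0,"claw":173},{"x":19,"y":51,"z":5,"ax":0,"ay":0,"az":0,"claw":173},{"x":19,"y":45,"z":5,"ax":0,"ay":0,"az":0,"claw":173},{"x":0,"y":0,"z":0,"ax":0,"ay":0,"az":0,"claw":173},{"x":0,"y":0,"z":0,"ax":0,"ay":0,"az":0,"claw":173}]'
python3 - <<'E'
from h import *
P,Q=tool(np.array([.597,-.187,.146]))
plan(lin(P,Q,1));st()
E
```

```text
t: 12.85
position: [0.5977, -0.2013, 0.2161]
ee_rot: [3.139, -0.118, 0.004]
contact_force: [-0.5, 0.1, -0.5]
grip_width: 0.328
{'x': -2.0, 'y': -14.2, 'z': 85.1, 'ax': 0.0, 'ay': -0.0026, 'az': -0.0193} rot 1.1
t 12.85 p [ 0.5977 -0.2013  0.2161] F [-0.4526  0.1133 -0.5381] w 28.6
```

```bash

python3 -m pendant '[{"x":-2,"y":-14,"z":20,"ax":0,"ay":-0.003,"az":-0.019,"claw":173},{"x":0,"y":0,"z":20,"ax":0,"ay":0,"az":0,"claw":173},{"x":0,"y":0,"z":0,"ax":0,"ay":0,"az":0,"claw":173}]'
python3 - <<'E'
from h import *
P,Q=tool(np.array([.597,-.187,.146]))
plan(lin(P,Q,1));st()
E
```

```text
t: 13.22
position: [0.5962, -0.1859, 0.1766]
ee_rot: [3.14, -0.086, 0.002]
contact_force: [0.9, -1.7, 0.9]
grip_width: 0.325
{'x': 0.8, 'y': 1.1, 'z': 45.6, 'ax': 0.0001, 'ay': -0.0012, 'az': 0.0013} rot 0.1
t 13.22 p [ 0.5962 -0.1859  0.1766] F [ 0.9475 -1.7486  0.8662] w 28.3
```

```bash

python3 -m pendant '[{"x":1,"y":1,"z":15,"ax":0,"ay":0,"az":0,"claw":173},{"x":0,"y":0,"z":15,"ax":0,"ay":0,"az":0,"claw":173},{"x":0,"y":0,"z":13,"ax":0,"ay":0,"az":0,"claw":173},{"x":0,"y":0,"z":0,"ax":0,"ay":0,"az":0,"claw":173}]'
python3 -m pendant '[{"x":0,"y":0,"z":0,"ax":0,"ay":0,"az":0,"claw":240},{"x":0,"y":0,"z":0,"ax":0,"ay":0,"az":0,"claw":240},{"x":0,"y":0,"z":0,"ax":0,"ay":0,"az":0,"claw":240},{"x":0,"y":0,"z":0,"ax":0,"ay":0,"az":0,"claw":240}]' 20
python3 - <<'E'
from h import *
P,Q=tool(np.array([.597,-.187,.146]))
plan(lin(P,Q,1));st()
E
```

```text
t: 13.72
position: [0.5979, -0.1864, 0.1326]
ee_rot: [3.14, -0.084, 0.006]
contact_force: [0.5, 0.0, -0.1]
grip_width: 0.321
t: 14.22
position: [0.5986, -0.1864, 0.1334]
ee_rot: [3.14, -0.084, 0.009]
contact_force: [0.6, -0.8, -2.3]
grip_width: 0.106
{'x': -1.6, 'y': 0.6, 'z': 2.4, 'ax': 0.0002, 'ay': -0.0057, 'az': 0.0022} rot 0.4
t 14.22 p [ 0.5986 -0.1864  0.1334] F [ 0.6013 -0.8373 -2.3182] w 9.2
```

```bash
cat >> h.py <<'E'
def lidang():
    p,r=cur();d=p-r.apply([0,0,.0135])-HG;y=d@HY-.02;z=d[2]-.0115;print("lid ang",np.arctan2(z,y),"r",np.hypot(y,z),"x",d@HX)
def lidplan(angs,x): plan([tool(lidbar(a,x),0,.0135) for a in angs])
def trang():
    p,r=cur();d=p-r.apply([0,0,DEP])-HG;y=d@HY;z=d[2];print("holder ang",np.arctan2(z,y)+.0741,"r",np.hypot(y,z),"x",d@HX)
DEP=.0135
E
python3 - <<'E'
from h import *
lidang();lidplan([2.25,2.05,1.85,1.65,1.45,1.25],.0365)
E
```

```text
lid ang 2.4392461174425555 r 0.13531386600763662 x 0.037078093540537455
{'x': -0.5, 'y': -18.5, 'z': -17.6, 'ax': 0.0002, 'ay': -0.0057, 'az': 0.0022} rot 0.4
{'x': -0.0, 'y': -22.6, 'z': -14.8, 'ax': 0.0, 'ay': 0.0, 'az': 0.0} rot 0.0
{'x': -0.0, 'y': -25.0, 'z': -10.0, 'ax': 0.0, 'ay': 0.0, 'az': 0.0} rot 0.0
{'x': 0.0, 'y': -26.5, 'z': -4.8, 'ax': 0.0, 'ay': 0.0, 'az': 0.0} rot 0.0
{'x': -0.0, 'y': -26.9, 'z': 0.6, 'ax': 0.0, 'ay': 0.0, 'az': 0.0} rot 0.0
{'x': 0.0, 'y': -26.3, 'z': 5.9, 'ax': 0.0, 'ay': 0.0, 'az': 0.0} rot 0.0
```

```bash

python3 -m pendant '[{"x":0,"y":-18.5,"z":-17.6,"ax":0,"ay":-0.005,"az":0.002,"claw":240},{"x":0,"y":-22.6,"z":-14.8,"ax":0,"ay":0,"az":0,"claw":240},{"x":0,"y":-25,"z":-10,"ax":0,"ay":0,"az":0,"claw":240},{"x":0,"y":0,"z":0,"ax":0,"ay":0,"az":0,"claw":240}]'
python3 - <<'E'
from h import *
lidang();st();lidplan([1.65,1.45,1.25,1.05,.85,.65],.0365)
E
```

```text
t: 14.72
position: [0.6027, -0.1238, 0.1779]
ee_rot: [3.134, -0.09, 0.003]
contact_force: [-0.4, 3.0, -1.1]
grip_width: 0.108
lid ang 1.8681617388587073 r 0.1379580333746989 x 0.03764569072943501
t 14.72 p [ 0.6027 -0.1238  0.1779] F [-0.376   3.0083 -1.094 ] w 9.4
{'x': -1.2, 'y': -29.8, 'z': -2.9, 'ax': 0.0066, 'ay': -0.0023, 'az': -0.0017} rot 0.4
{'x': -0.0, 'y': -26.9, 'z': 0.6, 'ax': 0.0, 'ay': 0.0, 'az': 0.0} rot 0.0
{'x': 0.0, 'y': -26.3, 'z': 5.9, 'ax': 0.0, 'ay': 0.0, 'az': 0.0} rot 0.0
{'x': 0.0, 'y': -24.6, 'z': 11.0, 'ax': 0.0, 'ay': 0.0, 'az': 0.0} rot 0.0
{'x': -0.0, 'y': -21.9, 'z': 15.7, 'ax': 0.0, 'ay': 0.0, 'az': 0.0} rot 0.0
{'x': -0.0, 'y': -18.4, 'z': 19.7, 'ax': 0.0, 'ay': 0.0, 'az': 0.0} rot 0.0
```

```bash

python3 -m pendant '[{"x":-1,"y":-29,"z":-2.5,"ax":0.006,"ay":-0.002,"az":-0.002,"claw":240},{"x":0,"y":-27,"z":0.6,"ax":0,"ay":0,"az":0,"claw":240},{"x":0,"y":-26,"z":5.9,"ax":0,"ay":0,"az":0,"claw":240},{"x":0,"y":-24.6,"z":11,"ax":0,"ay":0,"az":0,"claw":240},{"x":0,"y":0,"z":0,"ax":0,"ay":0,"az":0,"claw":240}]'
python3 - <<'E'
from h import *
lidang();st();lidplan([.85,.65,.45,.27,.12,0],.0365)
E
```

```text
t: 15.35
position: [0.6095, -0.0239, 0.1687]
ee_rot: [3.129, -0.089, 0.011]
contact_force: [0.2, 2.7, -2.4]
grip_width: 0.105
lid ang 1.117641356859784 r 0.1364667434002161 x 0.03882761858808442
t 15.35 p [ 0.6095 -0.0239  0.1687] F [ 0.1732  2.733  -2.3738] w 9.2
{'x': -2.6, 'y': -29.7, 'z': 20.9, 'ax': 0.0108, 'ay': -0.0072, 'az': -0.0007} rot 0.7
{'x': -0.0, 'y': -18.4, 'z': 19.7, 'ax': 0.0, 'ay': 0.0, 'az': 0.0} rot 0.0
{'x': -0.0, 'y': -14.1, 'z': 23.0, 'ax': 0.0, 'ay': 0.0, 'az': 0.0} rot 0.0
{'x': 0.0, 'y': -8.5, 'z': 22.7, 'ax': 0.0, 'ay': 0.0, 'az': 0.0} rot 0.0
{'x': -0.0, 'y': -3.9, 'z': 19.8, 'ax': 0.0, 'ay': 0.0, 'az': 0.0} rot 0.0
{'x': 0.0, 'y': -1.0, 'z': 16.2, 'ax': 0.0, 'ay': 0.0, 'az': 0.0} rot 0.0
```

```bash

python3 -m pendant '[{"x":-1,"y":-28,"z":20,"ax":0.011,"ay":-0.007,"az":0,"claw":240},{"x":-1,"y":-18,"z":20,"ax":0,"ay":0,"az":0,"claw":240},{"x":0,"y":-14,"z":23,"ax":0,"ay":0,"az":0,"claw":240},{"x":0,"y":-8.5,"z":22.7,"ax":0,"ay":0,"az":0,"claw":240},{"x":0,"y":0,"z":0,"ax":0,"ay":0,"az":0,"claw":240}]'
python3 - <<'E'
from h import *
lidang();st();lidplan([.12,0.04,0,-.02],.0365)
E
```

```text
t: 15.98
position: [0.614, 0.0446, 0.0863]
ee_rot: [-3.137, 0.09, -0.011]
contact_force: [-0.2, 3.3, -2.8]
grip_width: 0.105
lid ang 0.3047792515587019 r 0.13437203738367975 x 0.03948449396461728
t 15.97 p [0.614  0.0446 0.0863] F [-0.1753  3.3125 -2.7835] w 9.2
{'x': -3.3, 'y': -5.7, 'z': 24.2, 'ax': -0.0036, 'ay': -0.0069, 'az': -0.0013} rot 0.5
{'x': -0.0, 'y': -0.9, 'z': 10.8, 'ax': 0.0, 'ay': 0.0, 'az': 0.0} rot 0.0
{'x': 0.0, 'y': -0.1, 'z': 5.4, 'ax': 0.0, 'ay': 0.0, 'az': 0.0} rot 0.0
{'x': -0.0, 'y': 0.0, 'z': 2.7, 'ax': 0.0, 'ay': 0.0, 'az': 0.0} rot 0.0
```

```bash

python3 -m pendant '[{"x":-1,"y":-5,"z":20,"ax":-0.003,"ay":-0.007,"az":0,"claw":240},{"x":0,"y":-1,"z":14,"ax":0,"ay":0,"az":0,"claw":240},{"x":0,"y":0,"z":8,"ax":0,"ay":0,"az":0,"claw":240},{"x":0,"y":0,"z":5,"ax":0,"ay":0,"az":0,"claw":240},{"x":0,"y":0,"z":5,"ax":0,"ay":0,"az":0,"claw":240}]'
python3 - <<'E'
from h import *
lidang();st()
E
```

```text
t: 16.6
position: [0.6151, 0.0512, 0.0411]
ee_rot: [-3.138, 0.087, -0.005]
contact_force: [-12.3, 4.8, 30.2]
grip_width: 0.108
lid ang -0.0365442627520602 r 0.13497166489963497 x 0.04029469025728414
t 16.6 p [0.6151 0.0512 0.0411] F [-12.306    4.8078  30.1838] w 9.4
```

```bash

python3 -m pendant '[{"x":0,"y":0,"z":-4,"ax":0,"ay":0,"az":0,"claw":173},{"x":0,"y":0,"z":0,"ax":0,"ay":0,"az":0,"claw":173},{"x":0,"y":0,"z":0,"ax":0,"ay":0,"az":0,"claw":173},{"x":0,"y":0,"z":0,"ax":0,"ay":0,"az":0,"claw":173},{"x":0,"y":0,"z":-15,"ax":0,"ay":0,"az":0,"claw":173},{"x":0,"y":0,"z":-30,"ax":0,"ay":0,"az":0,"claw":173},{"x":0,"y":0,"z":-10,"ax":0,"ay":0,"az":0,"claw":173},{"x":0,"y":0,"z":0,"ax":0,"ay":0,"az":0,"claw":173}]'
python3 - <<'E'
from h import *
st();P,Q=tool(traybar(0),0,.0135);print(P);plan(lin(P+[0,0,.06],Q,2))
f=lambda im,x,y,w,h,k:cv2.resize(im[y:y+h,x:x+w],None,fx=k,fy=k,interpolation=cv2.INTER_CUBIC)
S=robot.read_camera("side")[:,:,::-1];cv2.imwrite("pics/S5.png",S)
E
```

```text
t: 17.6
position: [0.6151, 0.0482, 0.1013]
ee_rot: [-3.139, 0.091, -0.003]
contact_force: [-0.3, 0.1, -0.6]
grip_width: 0.324
t 17.6 p [0.6151 0.0482 0.1013] F [-0.3252  0.0545 -0.6046] w 28.2
[0.5394 0.0555 0.023 ]
{'x': -38.0, 'y': -1.4, 'z': 9.1, 'ax': -0.0005, 'ay': -0.001, 'az': -0.001} rot 0.1
{'x': -38.0, 'y': -1.5, 'z': 9.1, 'ax': -0.0005, 'ay': -0.001, 'az': -0.001} rot 0.1
```

```bash

python3 -m pendant '[{"x":-38,"y":-1.5,"z":0,"ax":0,"ay":-0.001,"az":-0.001,"claw":173},{"x":-38,"y":-1.5,"z":0,"ax":0,"ay":0,"az":0,"claw":173},{"x":0,"y":0,"z":15,"ax":0,"ay":0,"az":0,"claw":173},{"x":0,"y":0,"z":0,"ax":0,"ay":0,"az":0,"claw":173}]'
python3 - <<'E'
from h import *
st();P,Q=tool(traybar(0),0,.0135);plan(lin(P,Q,1))
E
```

```text
t: 18.15
position: [0.5357, 0.055, 0.0816]
ee_rot: [3.139, -0.09, -0.008]
contact_force: [-0.2, -0.3, -0.2]
grip_width: 0.322
t 18.15 p [0.5357 0.055  0.0816] F [-0.2384 -0.2893 -0.1525] w 28.0
{'x': 4.0, 'y': -0.8, 'z': 58.6, 'ax': 0.0014, 'ay': 0.0052, 'az': -0.0016} rot 0.3
```

```bash

python3 -m pendant '[{"x":4,"y":-0.8,"z":16,"ax":0.001,"ay":0.005,"az":-0.001,"claw":173},{"x":0,"y":0,"z":16,"ax":0,"ay":0,"az":0,"claw":173},{"x":0,"y":0,"z":16,"ax":0,"ay":0,"az":0,"claw":173},{"x":0,"y":0,"z":9,"ax":0,"ay":0,"az":0,"claw":173},{"x":0,"y":0,"z":0,"ax":0,"ay":0,"az":0,"claw":173}]'
python3 -m pendant '[{"x":0,"y":0,"z":0,"ax":0,"ay":0,"az":0,"claw":240},{"x":0,"y":0,"z":0,"ax":0,"ay":0,"az":0,"claw":240},{"x":0,"y":0,"z":0,"ax":0,"ay":0,"az":0,"claw":240},{"x":0,"y":0,"z":0,"ax":0,"ay":0,"az":0,"claw":240}]' 30
python3 - <<'E'
from h import *
st();trang();P,Q=tool(traybar(0),0,.0135);plan(lin(P,Q,1))
E
```

```text
t: 18.77
position: [0.5447, 0.0557, 0.0216]
ee_rot: [3.139, -0.09, 0.002]
contact_force: [0.3, 0.3, 0.7]
grip_width: 0.321
t: 19.27
position: [0.5459, 0.0557, 0.0228]
ee_rot: [3.14, -0.09, 0.007]
contact_force: [1.4, -0.4, -2.7]
grip_width: 0.103
t 19.27 p [0.5459 0.0557 0.0228] F [ 1.3927 -0.4022 -2.729 ] w 8.9
holder ang -0.001147286648973539 r 0.15593261827190796 x -0.029060456699793506
{'x': -6.5, 'y': 0.5, 'z': -0.2, 'ax': 0.0001, 'ay': -0.0042, 'az': -0.0014} rot 0.3
```

```bash

cat >> h.py <<'E'
def trplan(angs,x): plan([tool(traybar(a,x),0,DEP) for a in angs])
E
python3 - <<'E'
from h import *
trplan([.1,.27,.44,.6],-.03)
E
```

```text
{'x': -0.9, 'y': 0.1, 'z': -15.8, 'ax': 0.0001, 'ay': -0.0042, 'az': -0.0014} rot 0.3
{'x': -0.0, 'y': 2.9, 'z': -26.2, 'ax': 0.0, 'ay': 0.0, 'az': 0.0} rot 0.0
{'x': 0.0, 'y': 7.3, 'z': -25.4, 'ax': 0.0, 'ay': 0.0, 'az': 0.0} rot 0.0
{'x': -0.0, 'y': 10.7, 'z': -22.4, 'ax': 0.0, 'ay': 0.0, 'az': 0.0} rot 0.0
```

```bash

python3 -m pendant '[{"x":-1,"y":0,"z":-16,"ax":0,"ay":-0.004,"az":-0.001,"claw":240},{"x":-1,"y":3,"z":-26,"ax":0,"ay":0,"az":0,"claw":240},{"x":-1,"y":7,"z":-25,"ax":0,"ay":0,"az":0,"claw":240},{"x":-1,"y":10.7,"z":-22.4,"ax":0,"ay":0,"az":0,"claw":240},{"x":0,"y":0,"z":0,"ax":0,"ay":0,"az":0,"claw":240}]'
python3 - <<'E'
from h import *
st();trang();trplan([.68,.85,1.02,1.2,1.37,1.55],-.03)
E
```

```text
t: 19.9
position: [0.5447, 0.0372, 0.1112]
ee_rot: [-3.134, 0.091, -0.016]
contact_force: [0.3, -2.6, -0.3]
grip_width: 0.105
t 19.9 p [0.5447 0.0372 0.1112] F [ 0.2639 -2.6138 -0.2521] w 9.2
holder ang 0.5844419447975167 r 0.15694067556215385 x -0.029346189358426637
{'x': -0.6, 'y': 9.2, 'z': -11.9, 'ax': -0.0064, 'ay': -0.0099, 'az': -0.0023} rot 0.7
{'x': -0.0, 'y': 16.8, 'z': -20.3, 'ax': 0.0, 'ay': 0.0, 'az': 0.0} rot 0.0
{'x': 0.0, 'y': 20.0, 'z': -17.2, 'ax': 0.0, 'ay': 0.0, 'az': 0.0} rot 0.0
{'x': -0.0, 'y': 24.0, 'z': -14.2, 'ax': 0.0, 'ay': 0.0, 'az': 0.0} rot 0.0
{'x': 0.0, 'y': 24.7, 'z': -9.3, 'ax': 0.0, 'ay': 0.0, 'az': 0.0} rot 0.0
{'x': -0.0, 'y': 27.5, 'z': -5.1, 'ax': 0.0, 'ay': 0.0, 'az': 0.0} rot 0.0
```

```bash

python3 -m pendant '[{"x":-1,"y":9,"z":-12,"ax":-0.006,"ay":-0.01,"az":-0.002,"claw":240},{"x":-1,"y":17,"z":-20,"ax":0,"ay":0,"az":0,"claw":240},{"x":-1,"y":20,"z":-17,"ax":0,"ay":0,"az":0,"claw":240},{"x":-1,"y":24,"z":-14,"ax":0,"ay":0,"az":0,"claw":240},{"x":-1,"y":24.7,"z":-9.3,"ax":0,"ay":0,"az":0,"claw":240},{"x":0,"y":0,"z":0,"ax":0,"ay":0,"az":0,"claw":240}]'
python3 - <<'E'
from h import *
st();trang();trplan([1.5,1.67,1.84,2.01,2.18,2.35],-.031)
f=lambda im,x,y,w,h,k:cv2.resize(im[y:y+h,x:x+w],None,fx=k,fy=k,interpolation=cv2.INTER_CUBIC)
S=robot.read_camera("side")[:,:,::-1];cv2.imwrite("pics/S6.png",S);cv2.imwrite("pics/k.png",f(S,280,130,130,130,5))
E
```

```text
t: 20.65
position: [0.5399, -0.0415, 0.1844]
ee_rot: [-3.113, 0.082, -0.028]
contact_force: [1.9, -4.9, -4.2]
grip_width: 0.101
t 20.65 p [ 0.5399 -0.0415  0.1844] F [ 1.8672 -4.8807 -4.2477] w 8.8
holder ang 1.2775178602501849 r 0.16065848774217972 x -0.02985570738338766
{'x': -1.4, 'y': 35.5, 'z': -4.9, 'ax': -0.0282, 'ay': -0.0174, 'az': 0.0036} rot 1.9
{'x': -0.0, 'y': 26.3, 'z': -1.6, 'ax': 0.0, 'ay': 0.0, 'az': 0.0} rot 0.0
{'x': -0.0, 'y': 26.2, 'z': 2.9, 'ax': 0.0, 'ay': 0.0, 'az': 0.0} rot 0.0
{'x': 0.0, 'y': 25.4, 'z': 7.3, 'ax': 0.0, 'ay': 0.0, 'az': 0.0} rot 0.0
{'x': 0.0, 'y': 23.8, 'z': 11.5, 'ax': 0.0, 'ay': 0.0, 'az': 0.0} rot 0.0
{'x': -0.0, 'y': 21.5, 'z': 15.3, 'ax': 0.0, 'ay': 0.0, 'az': 0.0} rot 0.0
```

View pics/k.png

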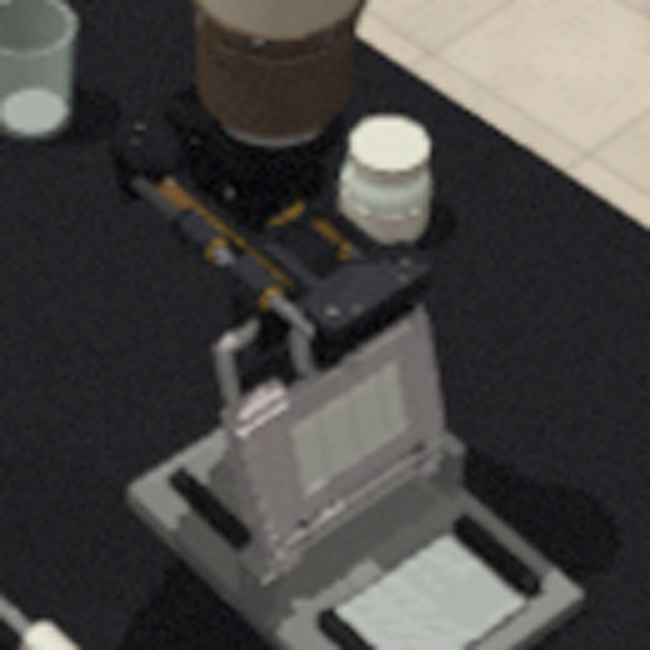

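The side view shows the closed holder standing about 1.3 rad up, with the lid shut, the carrier visible through the lid window and the bar in the gripper at (290,320). I'll continue the turn.

```bash

python3 -m pendant '[{"x":-1,"y":28,"z":-3,"ax":-0.014,"ay":-0.01,"az":0.003,"claw":240},{"x":-1,"y":27,"z":-0.5,"ax":-0.014,"ay":-0.008,"az":0,"claw":240},{"x":-1,"y":26,"z":4,"ax":0,"ay":0,"az":0,"claw":240},{"x":-1,"y":25.4,"z":7.3,"ax":0,"ay":0,"az":0,"claw":240},{"x":0,"y":0,"z":0,"ax":0,"ay":0,"az":0,"claw":240}]'
python3 - <<'E'
from h import *
st();trang();trplan([1.97,2.14,2.31,2.48,2.65,2.82],-.031)
E
```

```text
t: 21.32
position: [0.5333, -0.1421, 0.186]
ee_rot: [-3.137, 0.072, -0.014]
contact_force: [0.2, -5.5, -2.2]
grip_width: 0.102
t 21.32 p [ 0.5333 -0.1421  0.186 ] F [ 0.1945 -5.4653 -2.2055] w 8.9
holder ang 1.9195936614054552 r 0.15740090642626503 x -0.03066014932795077
{'x': -0.6, 'y': 7.0, 'z': 4.2, 'ax': -0.0037, 'ay': -0.009, 'az': 0.0101} rot 0.8
{'x': 0.0, 'y': 24.2, 'z': 10.5, 'ax': 0.0, 'ay': 0.0, 'az': 0.0} rot 0.0
{'x': -0.0, 'y': 22.1, 'z': 14.5, 'ax': 0.0, 'ay': 0.0, 'az': 0.0} rot 0.0
{'x': 0.0, 'y': 19.3, 'z': 18.0, 'ax': 0.0, 'ay': 0.0, 'az': 0.0} rot 0.0
{'x': -0.0, 'y': 16.0, 'z': 21.0, 'ax': 0.0, 'ay': 0.0, 'az': 0.0} rot 0.0
{'x': -0.0, 'y': 12.2, 'z': 23.4, 'ax': 0.0, 'ay': 0.0, 'az': 0.0} rot 0.0
```

```bash

python3 -m pendant '[{"x":-1,"y":19,"z":9,"ax":-0.003,"ay":-0.009,"az":0.01,"claw":240},{"x":-1,"y":23,"z":13,"ax":0,"ay":0,"az":0,"claw":240},{"x":-1,"y":20,"z":17,"ax":0,"ay":0,"az":0,"claw":240},{"x":-1,"y":17,"z":20,"ax":0,"ay":0,"az":0,"claw":240},{"x":0,"y":0,"z":0,"ax":0,"ay":0,"az":0,"claw":240}]'
python3 - <<'E'
from h import *
st();trang();trplan([2.6,2.75,2.9,3.03,3.14],-.031)
E
```

```text
t: 21.95
position: [0.528, -0.2227, 0.1278]
ee_rot: [3.136, -0.079, 0.006]
contact_force: [0.6, -5.9, -2.8]
grip_width: 0.102
t 21.95 p [ 0.528  -0.2227  0.1278] F [ 0.6088 -5.887  -2.7887] w 8.8
holder ang 2.568009832947821 r 0.15471609384997592 x -0.031351059509823614
{'x': 0.3, 'y': 3.4, 'z': 3.6, 'ax': 0.0042, 'ay': -0.0037, 'az': 0.0056} rot 0.5
{'x': -0.0, 'y': 12.0, 'z': 20.0, 'ax': 0.0, 'ay': 0.0, 'az': 0.0} rot 0.0
{'x': -0.0, 'y': 8.9, 'z': 21.5, 'ax': 0.0, 'ay': 0.0, 'az': 0.0} rot 0.0
{'x': 0.0, 'y': 5.0, 'z': 19.6, 'ax': 0.0, 'ay': 0.0, 'az': 0.0} rot 0.0
{'x': -0.0, 'y': 2.2, 'z': 16.9, 'ax': 0.0, 'ay': 0.0, 'az': 0.0} rot 0.0
```

```bash

python3 -m pendant '[{"x":0,"y":12,"z":18,"ax":0.004,"ay":-0.004,"az":0.005,"claw":240},{"x":0,"y":9,"z":21,"ax":0,"ay":0,"az":0,"claw":240},{"x":0,"y":5.5,"z":19,"ax":0,"ay":0,"az":0,"claw":240},{"x":0,"y":1,"z":12,"ax":0,"ay":0,"az":0,"claw":240},{"x":0,"y":0,"z":7,"ax":0,"ay":0,"az":0,"claw":240}]'
python3 - <<'E'
from h import *
st();trang();trplan([3.14],-.031)
E
```

```text
t: 22.58
position: [0.526, -0.2535, 0.0461]
ee_rot: [3.136, -0.083, -0.008]
contact_force: [-0.8, -5.1, 3.9]
grip_width: 0.103
t 22.57 p [ 0.526  -0.2535  0.0461] F [-0.7962 -5.1383  3.9282] w 9.0
holder ang 3.1404758929043273 r 0.15464951623226236 x -0.031520074889780904
{'x': 0.6, 'y': 0.7, 'z': -0.1, 'ax': 0.0043, 'ay': 0.0048, 'az': 0.0034} rot 0.4
```

```bash

python3 -m pendant '[{"x":0,"y":0,"z":4,"ax":0,"ay":0,"az":0,"claw":240},{"x":0,"y":0,"z":4,"ax":0,"ay":0,"az":0,"claw":240},{"x":0,"y":0,"z":4,"ax":0,"ay":0,"az":0,"claw":240},{"x":0,"y":0,"z":4,"ax":0,"ay":0,"az":0,"claw":240}]'
python3 - <<'E'
from h import *
st();trang()
E
```

```text
t: 23.08
position: [0.5261, -0.2539, 0.0424]
ee_rot: [3.131, -0.071, -0.014]
contact_force: [-8.0, 2.9, 26.6]
grip_width: 0.1
t 23.07 p [ 0.5261 -0.2539  0.0424] F [-8.0001  2.9339 26.6337] w 8.7
holder ang 3.1647966020903717 r 0.1547731172104357 x -0.03141784980606022
```

```bash

python3 -m pendant '[{"x":0,"y":0,"z":0,"ax":0,"ay":0,"az":0,"claw":173},{"x":0,"y":0,"z":0,"ax":0,"ay":0,"az":0,"claw":173},{"x":0,"y":0,"z":0,"ax":0,"ay":0,"az":0,"claw":173},{"x":0,"y":0,"z":0,"ax":0,"ay":0,"az":0,"claw":173}]'
python3 -m pendant '[{"x":0,"y":0,"z":-10,"ax":0,"ay":0,"az":0,"claw":173},{"x":0,"y":0,"z":-40,"ax":0,"ay":0,"az":0,"claw":173},{"x":0,"y":0,"z":-60,"ax":0,"ay":0,"az":0,"claw":173},{"x":0,"y":0,"z":-60,"ax":0,"ay":0,"az":0,"claw":173},{"x":-30,"y":-50,"z":0,"ax":0,"ay":0,"az":0,"claw":173},{"x":-30,"y":-60,"z":0,"ax":0,"ay":0,"az":0,"claw":173},{"x":-30,"y":-60,"z":0,"ax":0,"ay":0,"az":0,"claw":173},{"x":-30,"y":-60,"z":0,"ax":0,"ay":0,"az":0,"claw":173},{"x":-10,"y":-60,"z":0,"ax":0,"ay":0,"az":0,"claw":173},{"x":0,"y":0,"z":0,"ax":0,"ay":0,"az":0,"claw":173}]'
python3 - <<'E'
from h import *
st()
f=lambda im,x,y,w,h,k:cv2.resize(im[y:y+h,x:x+w],None,fx=k,fy=k,interpolation=cv2.INTER_CUBIC)
T=robot.read_camera("top")[:,:,::-1];S=robot.read_camera("side")[:,:,::-1]
cv2.imwrite("pics/T7.png",T);cv2.imwrite("pics/S7.png",S)
o=np.zeros((600,800,3),np.uint8);o[:360,:400]=cv2.resize(f(S,300,180,100,90,4),(400,360));o[:360,400:]=f(T,330,150,100,90,4)
o[360:,:384]=cv2.resize(S,(384,240));o[360:,400:784]=cv2.resize(T,(384,240));cv2.imwrite("pics/l.png",o)
for n,t in(("top","pipette"),("top","tip_box"),("top","bottle"),("top","jar"),("top","slide_box"),("top","beaker"),("top","marker")):
    print(t,[np.array(d["centre"]).round(3) for d in robot.recognise(n,t)][:1])
E
```

```text
t: 23.58
position: [0.5258, -0.2519, 0.0405]
ee_rot: [3.133, -0.069, -0.016]
contact_force: [-0.6, -0.6, -0.1]
grip_width: 0.317
t: 24.82
position: [0.4155, 0.0405, 0.2198]
ee_rot: [3.136, -0.07, -0.001]
contact_force: [-0.1, 0.4, -0.8]
grip_width: 0.319
t 24.82 p [0.4155 0.0405 0.2198] F [-0.0619  0.3646 -0.7645] w 27.8
pipette [array([ 0.371, -0.088,  0.031])]
tip_box [array([ 0.503, -0.418,  0.068])]
bottle [array([ 0.735, -0.282,  0.102])]
jar [array([0.796, 0.098, 0.081])]
slide_box [array([0.734, 0.228, 0.043])]
beaker [array([0.704, 0.377, 0.053])]
marker [array([0.523, 0.532, 0.01 ])]
```

View pics/l.png

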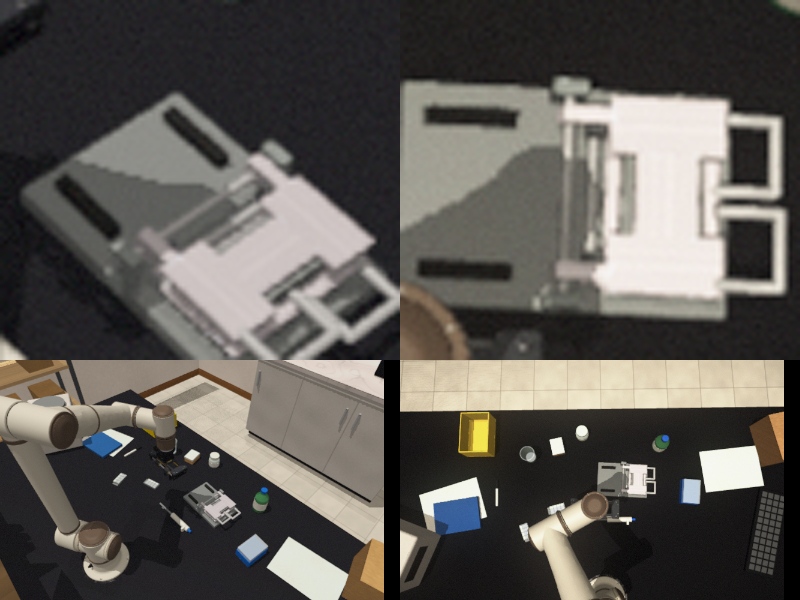

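The holder lies upside down on the window, both loops side by side, and the other things look untouched. I've used all my views, so I'll check the bar positions numerically against the model.

```bash
python3 - <<'E'
from h import *
I={"side":cv2.imread("pics/S7.png"),"top":cv2.imread("pics/T7.png")}
def score(n,p):
    g=cv2.cvtColor(I[n],cv2.COLOR_BGR2GRAY).astype(np.float32)
    u=np.array([proj(n,p+HX*t) for t in np.linspace(-.02,.02,15)],np.float32)
    return cv2.remap(g,u[:,:1],u[:,1:],cv2.INTER_LINEAR).mean()
for nm,f in (("tray",lambda dy,dz:HG-HX*.0355+HY*(-.155+dy)+HZ*(.0115+dz)),("lid",lambda dy,dz:HG+HX*.0355+HY*(-.155+dy)+HZ*(-.0115+dz))):
    for n in I:
        s=[(d,round(float(score(n,f(0,d/1e3) if n=="side" else f(d/1e3,0))),0)) for d in range(-16,17,2)];print(nm,n,s)
E
```

```text
tray side [(-16, 49.0), (-14, 64.0), (-12, 82.0), (-10, 102.0), (-8, 121.0), (-6, 138.0), (-4, 151.0), (-2, 162.0), (0, 171.0), (2, 177.0), (4, 180.0), (6, 180.0), (8, 175.0), (10, 167.0), (12, 154.0), (14, 141.0), (16, 126.0)]
tray top [(-16, 32.0), (-14, 32.0), (-12, 32.0), (-10, 32.0), (-8, 35.0), (-6, 84.0), (-4, 142.0), (-2, 202.0), (0, 210.0), (2, 187.0), (4, 138.0), (6, 67.0), (8, 38.0), (10, 36.0), (12, 35.0), (14, 36.0), (16, 37.0)]
lid side [(-16, 64.0), (-14, 81.0), (-12, 99.0), (-10, 118.0), (-8, 135.0), (-6, 148.0), (-4, 160.0), (-2, 169.0), (0, 175.0), (2, 178.0), (4, 178.0), (6, 175.0), (8, 166.0), (10, 153.0), (12, 138.0), (14, 122.0), (16, 106.0)]
lid top [(-16, 33.0), (-14, 34.0), (-12, 34.0), (-10, 33.0), (-8, 59.0), (-6, 113.0), (-4, 173.0), (-2, 207.0), (0, 213.0), (2, 170.0), (4, 111.0), (6, 45.0), (8, 40.0), (10, 38.0), (12, 37.0), (14, 38.0), (16, 38.0)]
```

```bash
python3 -c "
from h import *
print(robot.job_done())"
```

```text
the job is handed in; nothing more can be done
None
```

The carrier is loaded, and the closed holder lies upside down on the reading window. I handed the job in at about 25 s of the 72 s allowed.

**What I did:** I gripped the largest carrier across its 60 mm and hooked its tongue under the keeper lip at a tilt of about 15°. I swung it flat, slides up, and released it. I then shut the lid by its loop bar, turned the holder over by the tray bar, pressed it home with about 27 N, let go and moved clear.

**Last checks:**
- **Holder angle:** the arm's own reading was 3.14, and 3.16 while pressing against the end stop.
- **Holder and lid bars:** the top camera puts both bars within about 1 mm of where they belong with the holder home and the lid shut. The side camera reads them 3–5 mm high; it read the tray bar about 4 mm high at the start too, so I take that as camera error.
- **Carrier inside:** it lay flat in the tray before the lid closed, and I saw it through the lid window mid-turn. I could not see it directly after the turn.
- **Other things on the bench:** all seven are still in place in the final pictures. I have no starting figures to compare them with, but the arm gave no sign of touching any of them.

**Failed or disagreed:** one early move command was refused because I left out some row values; nothing moved. The measured tray length came out about 4 mm shorter than the description, so I used the average.

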